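# Scoop cheese chunks into the round dish

## Task

With the scoop, take cheese chunks from the pan and tip at least three of them into the round dish, then lay the scoop back down flat on its board, the whole bowl on the board. Never touch the cheese with the gripper, spill none (every chunk ends in the round dish or still in the pan), and leave everything else on the counter where it stands, the dish included.

Things in the scene. Friction and masses are not known exactly. Their poses are not given: they have to be found in the camera images.
- scoop_bowl (a point): Steel hand scoop, 0.2 kg, flat on the board; point: middle of its bowl's underside. x to the open front edge (lip), y across, z up. Bowl: x -45 to +45 mm (lip at +45), 84 wide outside, 78 inside; floor 3 thick, bevelled over the last 15 to 0.6 at the lip; 3 mm walls: back 45 high, sides 45 falling to 14 near the lip, no front wall. Stands by itself on its flat bottom.
- scoop_grip (a point): Point inside the scoop's straight black handle, half-way up: 75 mm behind (-x) and 86 mm above scoop_bowl, same axes. The handle is a level bar 20 mm wide (y), 22 mm high, from 40 to 140 mm behind the bowl's middle; free space beneath it behind the bowl.
- pan_in (a point): Fixed open steel pan; this point is the middle of its inner floor, 3 mm above the counter. Inner floor 230 mm along x, 132 mm along y; upright walls 3 mm thick, rim 40 mm above the counter, 9 mm flange outward. The chunks start in the half towards its +x end; the other end is clear.
- dish_rim (a point): Round white stoneware dish, 0.7 kg, loose, empty; this point is the centre of its mouth, 55 mm above its underside. Outside diameter 142 mm at the rim, 128 at the foot; wall 5 mm; inner floor 49 mm below the rim. The only round open vessel.
- tub_rim (a point): Square white tub, 120 x 120 mm, 60 mm high, loose, empty, NOT the one to fill; this point is the centre of its mouth.
- board: Fixed white cutting board on which the scoop starts, 200 mm (x) by 240 mm (y), 12 mm thick; origin at the centre of its underside.
- chunk0_c (a point): Cheese chunk 1 of 6, all alike: a cube of 24 mm with edges rounded by 6.5 mm, 15 g, in the pan; this point is its centre. Slippery: it slides on a steel slope of 14 to 20 degrees; the lip must be pressed flat to the pan floor to get under it.
- chunk1_c (a point): Cheese chunk 2 of 6, all alike: a cube of 24 mm with edges rounded by 6.5 mm, 15 g, in the pan; this point is its centre. Slippery: it slides on a steel slope of 14 to 20 degrees; the lip must be pressed flat to the pan floor to get under it.
- chunk2_c (a point): Cheese chunk 3 of 6, all alike: a cube of 24 mm with edges rounded by 6.5 mm, 15 g, in the pan; this point is its centre. Slippery: it slides on a steel slope of 14 to 20 degrees; the lip must be pressed flat to the pan floor to get under it.
- chunk3_c (a point): Cheese chunk 4 of 6, all alike: a cube of 24 mm with edges rounded by 6.5 mm, 15 g, in the pan; this point is its centre. Slippery: it slides on a steel slope of 14 to 20 degrees; the lip must be pressed flat to the pan floor to get under it.
- chunk4_c (a point): Cheese chunk 5 of 6, all alike: a cube of 24 mm with edges rounded by 6.5 mm, 15 g, in the pan; this point is its centre. Slippery: it slides on a steel slope of 14 to 20 degrees; the lip must be pressed flat to the pan floor to get under it.
- chunk5_c (a point): Cheese chunk 6 of 6, all alike: a cube of 24 mm with edges rounded by 6.5 mm, 15 g, in the pan; this point is its centre. Slippery: it slides on a steel slope of 14 to 20 degrees; the lip must be pressed flat to the pan floor to get under it.
- bottle: Upright green glass bottle, 56 mm across, 160 mm high, between the pan and the two vessels; a loose bystander; origin at the centre of its underside.
- yogurt: Yogurt pot, 74 mm across, 79 mm high; a loose bystander; origin at the centre of its underside.
- wedge: Cheese wedge, 112 x 60 mm, 45 mm high; a loose bystander; origin at the centre of its underside.
- round: Small round cheese, 84 mm across, 32 mm high; a loose bystander; origin at the centre of its underside.
- salami: Short thick sausage, 110 x 44 x 44 mm, lying along its x; a loose bystander; origin at the centre of its underside.
Things that resemble listed ones, but are neither listed nor needed, are in the scene too. What is shaped like the part that bears dish_rim but red is not meant.

How it is judged:
On the way:
1. at least one chunk rides in the scoop's bowl, lifted clear of the pan (chunk centre over 80 mm above the counter) (((x of chunk0_c in the frame of scoop_bowl between -0.045 and 0.045 m and y of chunk0_c in the frame of scoop_bowl between -0.042 and 0.042 m and z of chunk0_c in the frame of scoop_bowl between 0 and 0.06 m and height (world z) of chunk0_c above 0.08 m) or (x of chunk1_c in the frame of scoop_bowl between -0.045 and 0.045 m and y of chunk1_c in the frame of scoop_bowl between -0.042 and 0.042 m and z of chunk1_c in the frame of scoop_bowl between 0 and 0.06 m and height (world z) of chunk1_c above 0.08 m) or (x of chunk2_c in the frame of scoop_bowl between -0.045 and 0.045 m and y of chunk2_c in the frame of scoop_bowl between -0.042 and 0.042 m and z of chunk2_c in the frame of scoop_bowl between 0 and 0.06 m and height (world z) of chunk2_c above 0.08 m) or (x of chunk3_c in the frame of scoop_bowl between -0.045 and 0.045 m and y of chunk3_c in the frame of scoop_bowl between -0.042 and 0.042 m and z of chunk3_c in the frame of scoop_bowl between 0 and 0.06 m and height (world z) of chunk3_c above 0.08 m) or (x of chunk4_c in the frame of scoop_bowl between -0.045 and 0.045 m and y of chunk4_c in the frame of scoop_bowl between -0.042 and 0.042 m and z of chunk4_c in the frame of scoop_bowl between 0 and 0.06 m and height (world z) of chunk4_c above 0.08 m) or (x of chunk5_c in the frame of scoop_bowl between -0.045 and 0.045 m and y of chunk5_c in the frame of scoop_bowl between -0.042 and 0.042 m and z of chunk5_c in the frame of scoop_bowl between 0 and 0.06 m and height (world z) of chunk5_c above 0.08 m))), for 0.2 s.
At the end, for the whole second after the job is handed in: At least three chunks in the round dish (centre within 72 mm of the centre of its mouth), the others in the pan; the scoop released, level (0.12 rad) on the board, bowl's middle within 80 mm (board x) and 100 mm (board y) of the board's middle ((distance between each of chunk0_c, chunk1_c, chunk2_c and dish_rim below 0.072 m or distance between each of chunk0_c, chunk1_c, chunk3_c and dish_rim below 0.072 m or distance between each of chunk0_c, chunk1_c, chunk4_c and dish_rim below 0.072 m or distance between each of chunk0_c, chunk1_c, chunk5_c and dish_rim below 0.072 m or distance between each of chunk0_c, chunk2_c, chunk3_c and dish_rim below 0.072 m or distance between each of chunk0_c, chunk2_c, chunk4_c and dish_rim below 0.072 m or distance between each of chunk0_c, chunk2_c, chunk5_c and dish_rim below 0.072 m or distance between each of chunk0_c, chunk3_c, chunk4_c and dish_rim below 0.072 m or distance between each of chunk0_c, chunk3_c, chunk5_c and dish_rim below 0.072 m or distance between each of chunk0_c, chunk4_c, chunk5_c and dish_rim below 0.072 m or distance between each of chunk1_c, chunk2_c, chunk3_c and dish_rim below 0.072 m or distance between each of chunk1_c, chunk2_c, chunk4_c and dish_rim below 0.072 m or distance between each of chunk1_c, chunk2_c, chunk5_c and dish_rim below 0.072 m or distance between each of chunk1_c, chunk3_c, chunk4_c and dish_rim below 0.072 m or distance between each of chunk1_c, chunk3_c, chunk5_c and dish_rim below 0.072 m or distance between each of chunk1_c, chunk4_c, chunk5_c and dish_rim below 0.072 m or distance between each of chunk2_c, chunk3_c, chunk4_c and dish_rim below 0.072 m or distance between each of chunk2_c, chunk3_c, chunk5_c and dish_rim below 0.072 m or distance between each of chunk2_c, chunk4_c, chunk5_c and dish_rim below 0.072 m or distance between each of chunk3_c, chunk4_c, chunk5_c and dish_rim below 0.072 m) and (distance between chunk0_c and dish_rim below 0.072 m or (x of chunk0_c in the frame of pan_in between -0.118 and 0.118 m and y of chunk0_c in the frame of pan_in between -0.07 and 0.07 m and z of chunk0_c in the frame of pan_in below 0.06 m)) and (distance between chunk1_c and dish_rim below 0.072 m or (x of chunk1_c in the frame of pan_in between -0.118 and 0.118 m and y of chunk1_c in the frame of pan_in between -0.07 and 0.07 m and z of chunk1_c in the frame of pan_in below 0.06 m)) and (distance between chunk2_c and dish_rim below 0.072 m or (x of chunk2_c in the frame of pan_in between -0.118 and 0.118 m and y of chunk2_c in the frame of pan_in between -0.07 and 0.07 m and z of chunk2_c in the frame of pan_in below 0.06 m)) and (distance between chunk3_c and dish_rim below 0.072 m or (x of chunk3_c in the frame of pan_in between -0.118 and 0.118 m and y of chunk3_c in the frame of pan_in between -0.07 and 0.07 m and z of chunk3_c in the frame of pan_in below 0.06 m)) and (distance between chunk4_c and dish_rim below 0.072 m or (x of chunk4_c in the frame of pan_in between -0.118 and 0.118 m and y of chunk4_c in the frame of pan_in between -0.07 and 0.07 m and z of chunk4_c in the frame of pan_in below 0.06 m)) and (distance between chunk5_c and dish_rim below 0.072 m or (x of chunk5_c in the frame of pan_in between -0.118 and 0.118 m and y of chunk5_c in the frame of pan_in between -0.07 and 0.07 m and z of chunk5_c in the frame of pan_in below 0.06 m)) and x of scoop_bowl in the frame of board between -0.08 and 0.08 m and y of scoop_bowl in the frame of board between -0.1 and 0.1 m and z of scoop_bowl in the frame of board between 0.005 and 0.02 m and angle between scoop_bowl's own z axis and vertical below 0.12 rad); the robot touches nothing.
It fails at once if the gripper or arm touches a chunk (contact force between any of chunk0, chunk1, chunk2, chunk3, chunk4, chunk5 and the fingers above 0.3 N or contact force between any of chunk0, chunk1, chunk2, chunk3, chunk4, chunk5 and the arm above 0.3 N).
It fails at once if the dish, the tub or another bystander is moved more than 40 mm (distance of any of bottle, yogurt, wedge, round, salami, tub_rim, dish_rim from where it was at the start of the episode above 0.04 m).
It also fails if it takes over 70 s, if anything falls off the work surface, if the arm or the gripper's body presses on something with over 40 N, if the wrist force passes 120 N, or if a joint passes its speed limit or range.

## Robot

A 7-joint arm with a two-finger parallel gripper is mounted at the origin on the work surface. World frame = base frame: x ahead of the robot, y to its left, z up, the work surface at z = 0. Lengths are in m, angles in rad, forces in N, time in s.
With the tool pointing down it reaches from about 0.375 to 0.925 m from the base axis. Payload 3.1 kg.
Tool frame: the origin (TCP) lies on the centre line of the jaws, within the pads' length; the fingertips stand 17 mm ahead of it and the grasp point (between the pads) lies 2 mm behind it; z points along the fingers, y is the line along which they close (so a half turn about z gives the same grasp; the last joint's range is limited). The gripper opens to 85 mm and grips with 20 to 120 N. Pads are 22 mm wide; open, the fingers measure 114 mm over their backs; the gripper's body (76 mm by 85 mm) begins 54 mm behind the grasp point. The pads swing forward as they close: fully open they stand 13 mm farther back than shut.
Start: joints at [-1.202, 0.383, 0.044, 1.598, -0.018, 1.161, -0.05], TCP at [0.292, 0.58, 0.248] pointing down, gripper open.
Joint ranges: [-2.61, 2.61], [-0.41, 2.15], [-1.48, 1.57], [0, 2.5], [-1.57, 4.71], [0.05, 1.97], [-2.85, 2.85]. Speed limits (rad/s): [2.79, 2.79, 3.14, 3.14, 3.14, 3.14, 3.14].

## Interface

Orientations are given as a rotation vector (axis times angle).
In Python, from cell import get_obs, camera, calibration, hand_in gives the robot as it stands.
- The arm moves only by the shell command python3 -m pendant 'ROWS' [OPENING] [FORCE]. ROWS is JSON, a list that holds one entry, the list of rows, each a list of 4 numbers: the shift along the tool's x, y, z in units of 50 mm (1.0 is 50 mm), then the turn about the tool's z in degrees. A call has 1 to 12 rows; each row is the pose to reach, as a shift and turn from the pose commanded when the call began, along the tool's axes at that moment; what a row does not reach only later rows make up. A row lasts 1/8 s, in which the tool goes at most 62.5 mm and 10.7 degrees, less where a joint would pass 70% of its speed; a pose out of reach is approached as far as the arm can. A call with a gripper value outside its range is refused whole. OPENING is the opening, from 0 (shut) to 1 (fully open), set as the call begins (- or left out, the last holds). The fingers move at their own pace and stop on an object; FORCE is the grip in N (left out, the last holds). Time passes only in rows, so rows that repeat a pose let the fingers close. It gives the time, the measured TCP pose, the force, the opening and the grip force at its end, in the units of the state.
- get_obs(): the state, without advancing time (a new reading comes with each control period).
- camera(name): name is "scene" or "top"; returns (picture, depth): 400x640x3 uint8, red, green, blue; 400x640 float32, m along the optical axis (not along the pixel's ray), 0 where there is no reading.
- calibration(name): a dict with "camera_matrix" (3x3 intrinsics, pixels), "R" (3x3) and "t" (3): a world point X has camera coordinates R X + t. Camera axes: x right, y down, z forward; pixel columns grow to the right and rows downward; lengths in m; the calibration is good to about 2 mm. A picture is of the moment at which its call begins. calibration takes no time and is no camera call.
- hand_in(): hands the job in; it is judged then, once.
The state is a dict: "clock": time; "qpos": joint angles; "dq": joint speeds; "joint_efforts": joint torques, N m; "ee_pos": TCP position; "tool_rot": TCP orientation; "force": force on the tool from outside, world axes, zero at the start; "wrist_torque": the same for the moment, N m; "opening": finger opening in m; "gripper_force": force on a finger pad.
Only numpy, scipy, OpenCV 4.12 (cv2) and the standard library are available. Lean on these libraries where they do the work, as an engineer would, in place of code of your own. Each camera call takes 0.05 s, during which the arm holds its last target. There are 200 camera calls.

## Working session

There is one attempt and no reset: what is moved stays moved. The work goes in short steps, Python scripts to look and compute and a shell command to move; the robot and the scene stay as the last step left them, time stands still between calls to the robot, and variables do not carry over. Pictures are saved under pics/ and viewed, at most 10 in all, crops included, and the job is handed in when it is done.

```bash
ls -a; mkdir -p pics; python3 - <<'E'
from cell import *
import cv2,numpy as np
print(get_obs())
for n in("scene","top"):
    p,d=camera(n);cv2.imwrite(f"pics/{n}0.png",p[:,:,::-1]);np.savez(f"{n}0.npz",p=p,d=d);c=calibration(n);print(n,c, -c["R"].T@c["t"])
E
```

```text
.
..
pics
{'clock': 0.0, 'qpos': array([-1.20181894,  0.38384733,  0.04383749,  1.5996072 , -0.01789986,
        1.16118717, -0.0498838 ]), 'dq': array([-4.94006607e-04,  8.98222416e-04,  2.01950827e-05, -2.05329907e-03,
        1.23192265e-04, -2.10510671e-03,  5.19734983e-05]), 'joint_efforts': array([-2.60657544e-04, -4.33461070e+01,  1.02420554e+00, -2.49516481e+01,
        1.05711201e-02,  1.14702398e-02, -1.63136269e-05]), 'ee_pos': array([0.29210306, 0.57964849, 0.2468638 ]), 'tool_rot': array([-0.72632314, -3.05598968,  0.00410568]), 'force': array([-0.39950911,  1.11849839,  0.54953209]), 'wrist_torque': array([-0.00346417, -0.03230978, -0.03666829]), 'gripper_force': 0.0, 'opening': 0.08585101470735523}
scene {'camera_matrix': array([[393.02973602,   0.        , 319.09589925],
       [  0.        , 393.02973602, 200.56056098],
       [  0.        ,   0.        ,   1.        ]]), 'R': array([[-0.00957526,  0.99987901,  0.01225894],
       [ 0.86345915,  0.01445069, -0.50421174],
       [-0.50432788,  0.00575714, -0.86349305]]), 't': array([-0.06077739, -0.38072635,  1.54789192])} [1.10880475 0.05736037 1.14537229]
top {'camera_matrix': array([[396.73442449,   0.        , 317.95289022],
       [  0.        , 396.73442449, 206.0465367 ],
       [  0.        ,   0.        ,   1.        ]]), 'R': array([[-0.13909108, -0.99027707, -0.00223325],
       [-0.97012932,  0.13671312, -0.2003962 ],
       [ 0.19875307, -0.02570678, -0.97971239]]), 't': array([0.12771006, 0.50492623, 1.3685881 ])} [0.23559598 0.0926203  1.44229323]
```

View pics/top0.png

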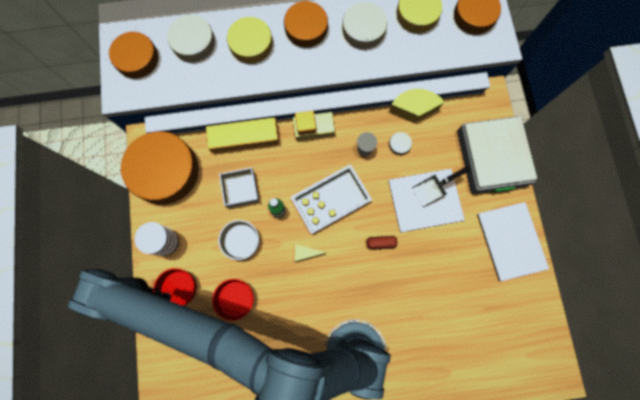

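View pics/scene0.png

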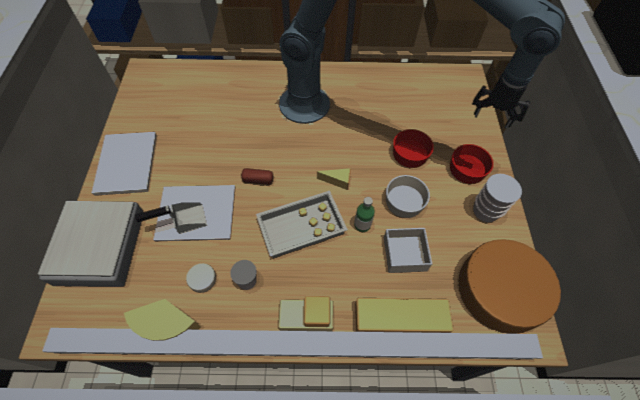

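Scene view: the scoop is on the white board at (187,215), handle end at (142,214). The other white boards, (125,162) and the scale-like block (90,240), carry no scoop. The pan is at (300,225) with chunks at its right end. The white round dish is at (407,196); look-alikes are the red bowls (412,148) and (471,163), the square tub (407,250) and the cans (230,275)/(200,277). I choose by the description: the dish at (407,196).

```bash
cat > h.py <<'E'
from cell import *
import cv2,numpy as np
def cloud(n,p=None,d=None):
    if d is None: p,d=camera(n)
    c=calibration(n);K=c["camera_matrix"];v,u=np.mgrid[:400,:640]
    X=np.stack([(u-K[0,2])/K[0,0]*d,(v-K[1,2])/K[1,1]*d,d],-1)
    return p,(X-c["t"])@c["R"],d>0
def proj(n,X):
    c=calibration(n);x=(c["R"]@np.asarray(X).T).T+c["t"];x=x@c["camera_matrix"].T
    return x[...,:2]/x[...,2:]
def rect(P):
    r=cv2.minAreaRect((P[:,:2]*1000).astype(np.float32));return np.round(r[0],1),np.round(r[1],1),round(r[2],1)
E
python3 - <<'E'
from h import *
for n in("scene","top"):
    z=np.load(n+"0.npz");p,X,ok=cloud(n,z["p"],z["d"]);hsv=cv2.cvtColor(p,cv2.COLOR_RGB2HSV)
    if n=="scene": W=dict(pan=(252,188,348,258),scoop=(135,195,215,235),board=(150,180,240,245),dish=(383,172,432,218),tub=(383,225,433,273),bottle=(352,192,378,234))
    else: W=dict(pan=(288,165,375,235),scoop=(405,160,478,212),board=(386,168,466,232),dish=(214,216,264,262),tub=(217,166,262,209),bottle=(265,192,290,220))
    for k,(a,b,c,d) in W.items():
        P=X[b:d,a:c].reshape(-1,3);o=ok[b:d,a:c].ravel();C=p[b:d,a:c].reshape(-1,3).astype(int);H=hsv[b:d,a:c].reshape(-1,3)
        zz=P[:,2]
        m=o&{"pan":(zz>.032)&(zz<.05),"scoop":(zz>.085)&(zz<.13),"board":(zz>.007)&(zz<.018)&(H[:,1]<60),"dish":(zz>.048)&(zz<.065),"tub":(zz>.052)&(zz<.07),"bottle":(zz>.1)}[k]
        Q=P[m];print(n,k,m.sum(),rect(Q),"z",np.percentile(Q[:,2],[5,50,95]).round(4))
        if k=="scoop":
            cc=Q[:,:2].mean(0);w=np.linalg.svd(Q[:,:2]-cc,full_matrices=False)[2][0];t=(Q[:,:2]-cc)@w;print("  handle",cc,w,t.min(),t.max())
    a,b,c,d=W["pan"];M=np.zeros((400,640),np.uint8);hh=hsv[b:d,a:c];M[b:d,a:c]=((hh[...,0]>18)&(hh[...,0]<35)&(hh[...,1]>90)&(X[b:d,a:c,2]>.008)&(X[b:d,a:c,2]<.05))
    N,L,S,Ce=cv2.connectedComponentsWithStats(M)
    for i in range(1,N):
        if S[i,4]>5: print("  chunk",S[i,4],Ce[i].round(),np.median(X[L==i],0).round(4))
z=np.load("scene0.npz");cv2.imwrite("pics/crop0.png",cv2.resize(z["p"][165:265,130:440,::-1],(800,258)))
E
```

```text
scene pan 893 (array([540.7,   9.6]), array([158. , 252.7]), 21.4) z [0.0353 0.0409 0.0447]
scene scoop 302 (array([ 551.5, -434.7]), array([ 22.9, 101.3]), 20.3) z [0.0923 0.1069 0.1118]
  handle [ 0.55374999 -0.43212297] [-0.33249364  0.9431055 ] -0.05242939227849616 0.048945892112756094
scene board 3375 (array([ 492.8, -339.2]), array([203.7, 240.9]), 2.8) z [0.0086 0.0125 0.0164]
scene dish 266 (array([438.3, 354.1]), array([138.7, 140. ]), 31.8) z [0.0489 0.0538 0.0584]
scene tub 326 (array([627.8, 335.2]), array([122.9, 121.7]), 2.8) z [0.0532 0.059  0.0631]
scene bottle 263 (array([533.6, 205.3]), array([52.6, 46.7]), 73.8) z [0.1022 0.1171 0.1618]
  chunk 33 [322. 207.] [0.4775 0.0746 0.0246]
  chunk 41 [302. 212.] [0.4986 0.0099 0.0253]
  chunk 39 [326. 216.] [0.516  0.0877 0.0254]
  chunk 39 [313. 222.] [0.532  0.046  0.0243]
  chunk 41 [330. 227.] [0.552  0.1004 0.0248]
  chunk 35 [317. 232.] [0.57   0.0594 0.025 ]
top pan 694 (array([541.9,   7.4]), array([154.9, 252.8]), 21.7) z [0.0351 0.0408 0.0456]
top scoop 187 (array([ 545.6, -467.8]), array([ 61.3, 154.3]), 23.8) z [0.0869 0.1086 0.1137]
  handle [ 0.55057999 -0.43807984] [ 0.32027996 -0.94732294] -0.052295333114494615 0.10133990357344125
top board 2840 (array([ 493.7, -341.5]), array([201.3, 241.3]), 2.0) z [0.0083 0.0125 0.0168]
top dish 198 (array([438.6, 352.6]), array([138.9, 138. ]), 82.7) z [0.0493 0.0543 0.0592]
top tub 197 (array([628.1, 334.2]), array([122.2, 122.1]), 3.1) z [0.0536 0.0593 0.0646]
top bottle 177 (array([527.1, 205.6]), array([46.6, 52. ]), 6.9) z [0.1013 0.1162 0.1615]
  chunk 20 [316. 195.] [0.5645 0.0586 0.0282]
  chunk 23 [305. 202.] [0.545  0.1002 0.0265]
  chunk 21 [321. 205.] [0.5253 0.0432 0.0263]
  chunk 22 [310. 211.] [0.5078 0.0864 0.0268]
  chunk 21 [332. 213.] [0.4907 0.0086 0.0264]
  chunk 24 [315. 220.] [0.4724 0.073  0.0264]
```

View pics/crop0.png

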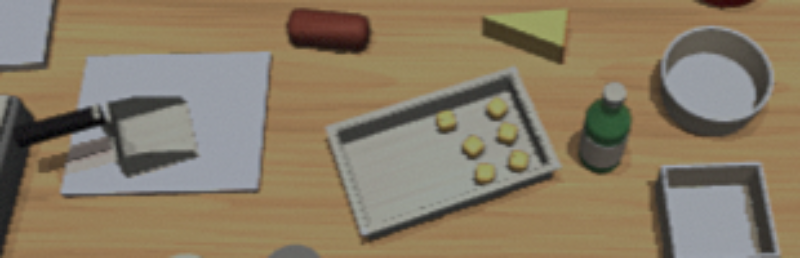

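The crop shows the scoop with its open lip to the right, the pan with 6 chunks at its right end, the bottle, the white round dish and the square tub. The choice of objects holds. Next I check the block beside the handle and work out the approach.

```bash
cat >> h.py <<'E'
def go(x,y,z,h):
    "rows for TCP target (world) with tool-x heading h deg"
    from scipy.spatial.transform import Rotation as R
    o=get_obs();M=R.from_rotvec(o["tool_rot"]).as_matrix();d=M.T@(np.array([x,y,z])-o["ee_pos"])
    hx=np.degrees(np.arctan2(M[1,0],M[0,0]));t=(hx-h+180)%360-180
    n=max(np.linalg.norm(d)/.0625,abs(t)/10.7)
    print("row",np.r_[d/.05,t].round(3).tolist(),"n",round(n,1),"hdg",hx.round(1),"ee",o["ee_pos"].round(4),"q",o["qpos"].round(2))
E
python3 - <<'E'
from h import *
for n,w in(("scene",(40,190,150,285)),("top",(455,115,540,195))):
    z=np.load(n+"0.npz");p,X,ok=cloud(n,z["p"],z["d"]);a,b,c,d=w
    P=X[b:d,a:c].reshape(-1,3);m=ok[b:d,a:c].ravel()&(P[:,2]>.03)&(P[:,1]<-.49);print(rect(P[m]),np.percentile(P[m,2],[5,50,95]))
    print(proj(n,[[.522,-.349,.012],[.5385,-.396,.05],[.547,-.420,.109]]).round())
go(.547,-.420,.25,109.2)
E
```

```text
(array([ 621.5, -614.8]), array([220.7, 258.8]), 90.0) [0.04734552 0.08222249 0.08606521]
[[191. 219.]
 [172. 218.]
 [157. 211.]]
(array([ 616.2, -616.3]), array([221.1, 268.5]), 89.6) [0.05154951 0.08245283 0.08772392]
[[426. 192.]
 [441. 184.]
 [452. 176.]]
row [-13.549, -15.563, -0.021, 44.057] n 16.5 hdg 153.3 ee [0.2922 0.5797 0.247 ] q [-1.2   0.38  0.04  1.6  -0.02  1.16 -0.05]
```

```bash
python3 -m pendant '[[[-13.55,-15.56,0,44],[-13.55,-15.56,0,44],[-13.55,-15.56,0,44],[-13.55,-15.56,0,44],[-13.55,-15.56,0,44],[-13.55,-15.56,0,44],[-13.55,-15.56,0,44],[-13.55,-15.56,0,44],[-13.55,-15.56,0,44],[-13.55,-15.56,0,44],[-13.55,-15.56,0,44],[-13.55,-15.56,0,44]]]' 1 120; python3 -c "
from h import *
go(.547,-.420,.17,109.2)"
```

```text
clock: 1.6
ee_pos: [0.4778, -0.1479, 0.2483]
tool_rot: [-1.818, -2.562, -0.002]
force: [1.6, 1.3, -0.3]
opening: 0.0854
gripper_force: 0.0
row [-5.596, -0.493, 1.561, 0.095] n 4.7 hdg 109.3 ee [ 0.4778 -0.1479  0.2483] q [-0.54  0.11  0.81  1.98 -0.09  1.09  0.65]
```

```bash
python3 -m pendant '[[[-5.6,-0.49,0.6,0.1],[-5.6,-0.49,0.6,0.1],[-5.6,-0.49,0.8,0.1],[-5.6,-0.49,1.2,0.1],[-5.6,-0.49,1.55,0.1],[-5.6,-0.49,1.55,0.1],[-5.6,-0.49,1.55,0.1]]]'; python3 - <<'E'
from h import *
p,X,ok=cloud("scene");cv2.imwrite("pics/a1.png",cv2.resize(p[150:250,110:250,::-1],(800,571)))
P=X[195:240,110:215].reshape(-1,3);C=p[195:240,110:215].reshape(-1,3)
m=(P[:,2]>.095)&(P[:,2]<.118)&(C.max(1)<75)&ok[195:240,110:215].ravel();Q=P[m];print(m.sum(),rect(Q))
go(.547,-.420,.1,109.2)
E
```

```text
clock: 2.48
ee_pos: [0.547, -0.4178, 0.1704]
tool_rot: [-1.82, -2.559, -0.001]
force: [0.2, -0.1, 0.6]
opening: 0.0856
gripper_force: 0.0
178 (array([ 552.2, -434.5]), array([21.7, 99.6]), 19.9)
row [-0.044, -0.034, 1.427, 0.039] n 1.1 hdg 109.2 ee [ 0.5478 -0.4174  0.1713] q [ 0.05  0.64  0.77  1.59 -0.49  1.11  1.28]
```

View pics/a1.png

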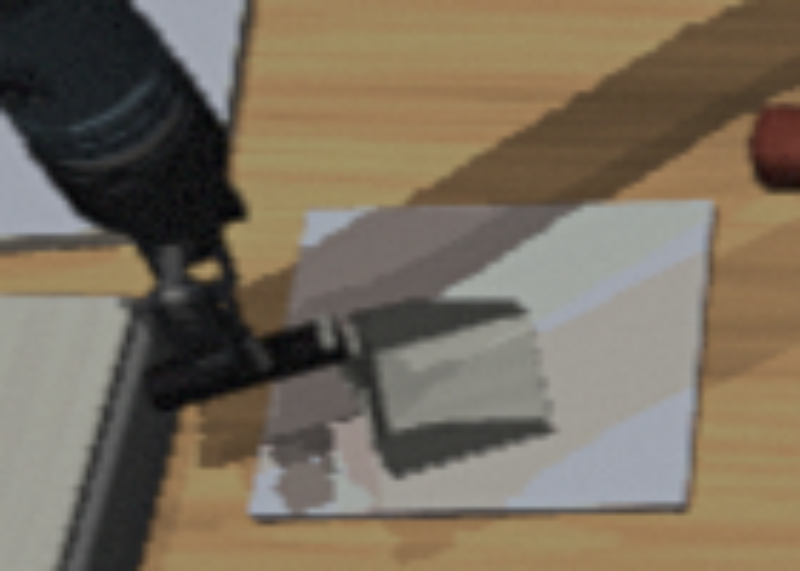

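The gripper straddles the black handle around crop pixel (255,350), with the handle along (150,390)–(330,335). It is aligned. I descend and grip at low force first, to learn how the scoop pivots.

```bash
python3 -m pendant '[[[-0.04,0.03,1.0,0],[-0.04,0.03,1.54,0],[-0.04,0.03,1.54,0],[-0.04,0.03,1.54,0]]]' 1 20; python3 -m pendant '[[[0,0,0,0],[0,0,0,0],[0,0,0,0],[0,0,0,0],[0,0,0,0],[0,0,0,0],[0,0,0,0],[0,0,0,0]]]' 0 20;  python3 -m pendant '[[[0,0,-0.3,0],[0,0,-0.6,0],[0,0,-1,0],[0,0,-1.4,0],[0,0,-1.4,0],[0,0,-1.4,0],[0,0,-1.4,0]]]'; python3 - <<'E'
from h import *
p,d=camera("scene");cv2.imwrite("pics/a2.png",cv2.resize(p[150:250,110:250,::-1],(800,571)))
E
```

```text
clock: 3.02
ee_pos: [0.5507, -0.42, 0.0962]
tool_rot: [1.817, 2.559, 0.001]
force: [-0.1, 0.5, 0.6]
opening: 0.0855
gripper_force: 0.0
clock: 4.03
ee_pos: [0.549, -0.4205, 0.094]
tool_rot: [1.821, 2.56, -0.001]
force: [-1.1, -0.2, 3.0]
opening: 0.02
gripper_force: 20.3
clock: 4.9
ee_pos: [0.5486, -0.4194, 0.1626]
tool_rot: [-1.82, -2.558, -0.0]
force: [0.2, -0.8, -2.3]
opening: 0.0194
gripper_force: 19.9
```

View pics/a2.png

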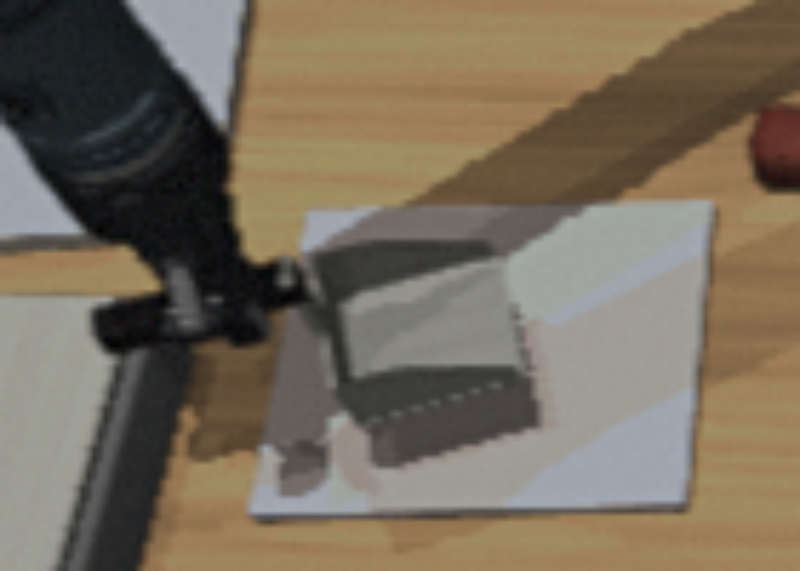

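At 20 N the scoop stays level (bowl at crop (420,320), shadow below it), so I can carry it level. I measure the bowl relative to the TCP now.

```bash
python3 - <<'E'
from h import *
from scipy.spatial.transform import Rotation as R
for n in("scene","top"):
    p,X,ok=cloud(n);o=get_obs();T=R.from_rotvec(o["tool_rot"]).as_matrix()
    L=(X-o["ee_pos"])@T
    m=ok&(L[...,0]>.035)&(L[...,0]<.15)&(abs(L[...,1])<.06)&(X[...,2]>.06)&(X[...,2]<.15)
    Q=L[m];print(n,m.sum(),"x",np.percentile(Q[:,0],[1,50,99]).round(4),"y",np.percentile(Q[:,1],[1,99]).round(4),"z",np.percentile(Q[:,2],[2,50,98]).round(4))
    f=Q[(Q[:,2]>.07)&(abs(Q[:,1])<.03)];A=np.c_[f[:,0],np.ones(len(f))];print(" floor slope deg",np.degrees(np.arctan(np.linalg.lstsq(A,f[:,2],rcond=None)[0][0])).round(1), rect(Q))
c=np.array([.541,.0085]);ux=np.array([-.366,.931]);uy=np.array([-.931,-.366])
b=c-.06*ux-.020*uy;t=b-.076*ux;print("tcp over pan start",t); go(*t,.20,111.5)
E
```

```text
scene 863 x [0.0357 0.0751 0.1191] y [-0.0424  0.0439] z [0.04   0.0771 0.0834]
 floor slope deg 0.9 (array([77.8,  0.8]), array([89.5, 85.6]), 89.9)
top 197 x [0.0374 0.0859 0.118 ] y [0.0078 0.0418] z [0.0385 0.0787 0.0847]
 floor slope deg 1.1 (array([77.5, 25.1]), array([35.9, 82.7]), 87.9)
tcp over pan start [ 0.609396 -0.110796]
row [5.439, 3.173, -0.74, -2.346] n 5.1 hdg 109.2 ee [ 0.5487 -0.4197  0.1628] q [ 0.06  0.66  0.77  1.59 -0.49  1.1   1.28]
```

```bash
python3 -m pendant '[[[0.4,0.3,-0.4,0],[1.2,0.7,-0.74,-1],[2.3,1.4,-0.74,-2.3],[3.3,2,-0.74,-2.3],[4.3,2.6,-0.74,-2.3],[5.44,3.17,-0.74,-2.3],[5.44,3.17,-0.74,-2.3],[5.44,3.17,-0.74,-2.3],[5.44,3.17,-0.74,-2.3]]]' 0 120; python3 - <<'E'
from h import *
from scipy.spatial.transform import Rotation as R
p,X,ok=cloud("scene");o=get_obs();T=R.from_rotvec(o["tool_rot"]).as_matrix()
L=(X-o["ee_pos"])@T
m=ok&(L[...,0]>.035)&(L[...,0]<.15)&(abs(L[...,1])<.06)&(X[...,2]>.08)
Q=L[m];print(rect(Q),np.percentile(Q[:,2],[5,98]))
f=Q[(Q[:,2]>.07)&(abs(Q[:,1])<.03)];A=np.c_[f[:,0],np.ones(len(f))];print(" floor slope deg",np.degrees(np.arctan(np.linalg.lstsq(A,f[:,2],rcond=None)[0][0])).round(1))
c=np.array([.541,.0085]);ux=np.array([-.366,.931]);uy=np.array([-.931,-.366])
t=c-.06*ux-.020*uy-.0745*ux; go(*t,.10,111.5); go(*t,.085,111.5)
cv2.imwrite("pics/a3.png",cv2.resize(p[170:270,230:370,::-1],(800,571)))
E
```

```text
clock: 6.18
ee_pos: [0.6089, -0.1139, 0.2009]
tool_rot: [1.774, 2.592, -0.002]
force: [0.6, -0.5, -1.9]
opening: 0.0187
gripper_force: 117.3
(array([77.7, -7.6]), array([104.8,  85.4]), 90.0) [-0.39283167  0.0821161 ]
 floor slope deg 0.4
row [0.089, 0.033, 2.019, -0.287] n 1.6 hdg 111.2 ee [ 0.6089 -0.114   0.201 ] q [-0.5   0.47  0.8   1.75 -0.38  1.08  0.79]
row [0.089, 0.033, 2.319, -0.287] n 1.9 hdg 111.2 ee [ 0.6089 -0.114   0.201 ] q [-0.5   0.47  0.8   1.75 -0.38  1.08  0.79]
```

View pics/a3.png

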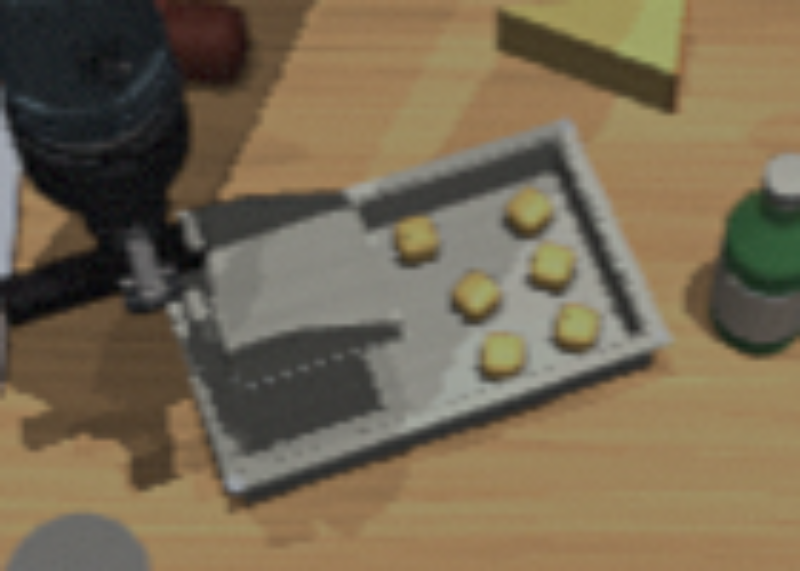

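The bowl (crop (290,270)) hangs over the clear end of the pan, facing the 6 chunks. I descend.

```bash
python3 -m pendant '[[[0.09,0.03,1,-0.3],[0.09,0.03,1.8,-0.3],[0.09,0.03,2.1,-0.3],[0.09,0.03,2.25,-0.3],[0.09,0.03,2.25,-0.3],[0.09,0.03,2.3,-0.3],[0.09,0.03,2.36,-0.3],[0.09,0.03,2.36,-0.3]]]'; python3 - <<'E'
from h import *
c=np.array([.541,.0085]);ux=np.array([-.366,.931]);uy=np.array([-.931,-.366])
t=c+.069*ux-.020*uy-.0745*ux; go(*t,.083,111.5)
E
```

```text
clock: 7.22
ee_pos: [0.6108, -0.1069, 0.0851]
tool_rot: [1.761, 2.599, 0.003]
force: [-0.2, -0.0, 6.1]
opening: 0.0184
gripper_force: 118.7
row [2.549, -0.043, 0.041, 0.247] n 2.0 hdg 111.7 ee [ 0.6108 -0.1069  0.0851] q [-0.43  0.62  0.7   1.82 -0.5   0.89  0.88]
```

```bash
python3 -m pendant '[[[0.2,0,0.02,0],[0.4,0,0.03,0],[0.6,0,0.03,0],[0.8,0,0.03,0],[1.0,0,0.03,0],[1.2,0,0.03,0],[1.4,0,0.03,0],[1.6,0,0.03,0],[1.8,0,0.03,0],[2.0,0,0.03,0],[2.15,0,0.03,0],[2.3,0,0.03,0]]]'; python3 -m pendant '[[[0.08,0,0,0],[0.16,0,0,0],[0.24,0,0,0],[0.24,0,0,0]]]'; python3 - <<'E'
from h import *
c=np.array([.541,.0085]);ux=np.array([-.366,.931]);uy=np.array([-.931,-.366])
t=c+.069*ux-.020*uy-.0745*ux; go(*t,.083,111.5)
p,d=camera("scene")
cv2.imwrite("pics/a4.png",cv2.resize(p[170:270,230:370,::-1],(800,571)))
E
```

```text
clock: 8.72
ee_pos: [0.5717, -0.0045, 0.0855]
tool_rot: [1.759, 2.588, 0.003]
force: [3.4, -7.7, 8.5]
opening: 0.0186
gripper_force: 119.0
clock: 9.22
ee_pos: [0.5672, 0.0069, 0.0854]
tool_rot: [1.759, 2.589, 0.004]
force: [2.6, -7.1, 9.0]
opening: 0.0185
gripper_force: 119.1
row [0.112, -0.077, 0.046, 0.102] n 0.1 hdg 111.6 ee [0.5672 0.0069 0.0854] q [-0.68  0.52  0.72  1.95 -0.46  0.82  0.68]
```

View pics/a4.png

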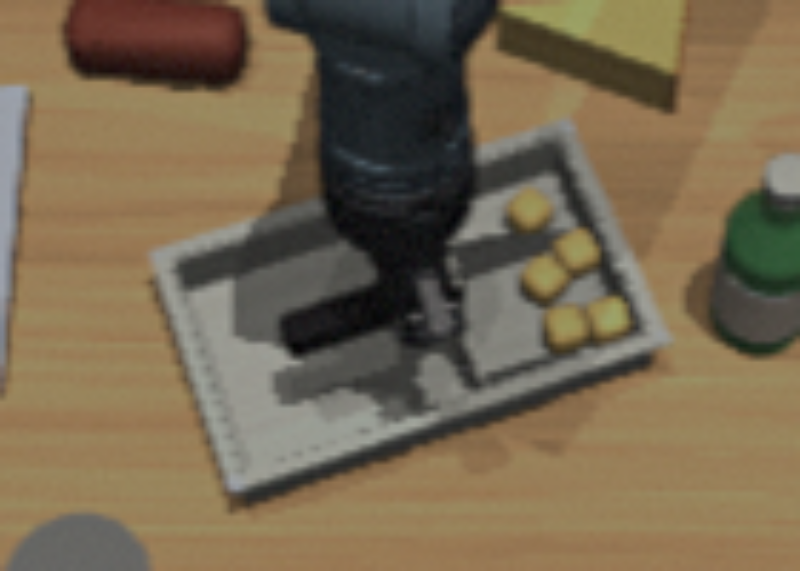

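Four chunks are at the end wall, over the lip (crop (545,278), (575,250), (567,327), (608,317)). I push on to the wall.

```bash
python3 -m pendant '[[[0.1,-0.03,0.02,0],[0.16,-0.03,0.02,0],[0.2,-0.03,0.02,0],[0.2,-0.03,0.02,0]]]'; python3 - <<'E'
from h import *
from scipy.spatial.transform import Rotation as R
def look():
    p,X,ok=cloud("scene");o=get_obs();T=R.from_rotvec(o["tool_rot"]).as_matrix()
    hsv=cv2.cvtColor(p,cv2.COLOR_RGB2HSV);M=np.zeros((400,640),np.uint8)
    M[188:258,252:348]=((hsv[...,0]>18)&(hsv[...,0]<35)&(hsv[...,1]>90)&(X[...,2]>.008)&(X[...,2]<.06))[188:258,252:348]
    N,L,S,C=cv2.connectedComponentsWithStats(M)
    for i in range(1,N):
        if S[i,4]>5: print(S[i,4],((np.median(X[L==i],0)-o["ee_pos"])@T-[.0745,0,.082]).round(3))
look();go(.5,.1,.08,111.5)
E
```

```text
clock: 9.78
ee_pos: [0.5645, 0.0132, 0.0858]
tool_rot: [1.758, 2.583, 0.005]
force: [4.8, -9.6, 10.7]
opening: 0.0183
gripper_force: 119.4
38 [ 0.016 -0.061 -0.024]
101 [ 0.021 -0.02  -0.027]
104 [ 0.02   0.021 -0.025]
row [2.09, -0.564, 0.082, 0.013] n 1.7 hdg 111.5 ee [0.5645 0.0132 0.0857] q [-0.7   0.52  0.73  1.96 -0.46  0.81  0.66]
```

```bash
python3 -m pendant '[[[0,0,-0.1,0],[-0.02,0,-0.25,0],[-0.04,0,-0.4,0],[-0.06,0,-0.7,0],[-0.06,0,-1.2,0],[-0.06,0,-1.8,0],[-0.06,0,-2.4,0],[-0.06,0,-2.4,0],[-0.06,0,-2.4,0]]]'; python3 - <<'E'
from h import *
from scipy.spatial.transform import Rotation as R
p,X,ok=cloud("scene");o=get_obs();T=R.from_rotvec(o["tool_rot"]).as_matrix()
cv2.imwrite("pics/a5.png",cv2.resize(p[150:270,220:388,::-1],(800,571)))
hsv=cv2.cvtColor(p,cv2.COLOR_RGB2HSV);M=np.zeros((400,640),np.uint8)
M[188:258,252:348]=((hsv[...,0]>18)&(hsv[...,0]<35)&(hsv[...,1]>90))[188:258,252:348]
N,L,S,C=cv2.connectedComponentsWithStats(M)
for i in range(1,N):
    if S[i,4]>5: print(S[i,4],np.median(X[L==i],0).round(3),((np.median(X[L==i],0)-o["ee_pos"])@T-[.0745,0,.082]).round(3))
Q=(X-o["ee_pos"])@T;Q=Q[ok&(X[...,2]>.1)];f=Q[(Q[:,2]>.073)&(Q[:,2]<.09)&(abs(Q[:,1])<.03)&(Q[:,0]>.035)&(Q[:,0]<.12)];A=np.c_[f[:,0],np.ones(len(f))];print(" floor slope deg",len(f),np.degrees(np.arctan(np.linalg.lstsq(A,f[:,2],rcond=None)[0][0])).round(1))
go(.4385,.353-.09,.30,90)
E
```

```text
clock: 10.95
ee_pos: [0.5574, 0.0178, 0.1994]
tool_rot: [-1.761, -2.6, 0.001]
force: [-0.9, -0.1, -2.2]
opening: 0.0184
gripper_force: 118.2
132 [ 0.402 -0.122  0.   ] [-0.147 -0.196  0.117]
11 [0.39  0.081 0.001] [ 0.046 -0.131  0.116]
62 [0.512 0.09  0.143] [ 0.009 -0.015 -0.026]
42 [ 0.448 -0.12   0.   ] [-0.163 -0.152  0.117]
58 [0.543 0.101 0.143] [ 0.008  0.018 -0.026]
34 [0.474 0.15  0.024] [ 0.079 -0.027  0.093]
44 [0.497 0.01  0.024] [-0.06  -0.058  0.093]
11 [0.522 0.155 0.02 ] [0.066 0.019 0.097]
11 [ 0.522 -0.147 -0.   ] [-0.215 -0.093  0.117]
8 [ 0.537 -0.147 -0.001] [-0.22  -0.079  0.118]
10 [ 0.554 -0.139  0.001] [-0.219 -0.06   0.116]
24 [ 0.569 -0.136  0.001] [-0.222 -0.046  0.116]
16 [0.578 0.149 0.002] [0.04  0.069 0.115]
32 [ 0.585 -0.132  0.   ] [-0.224 -0.029  0.117]
36 [0.603 0.145 0.   ] [0.027 0.09  0.117]
9 [0.605 0.098 0.001] [-0.018  0.075  0.116]
10 [ 0.611 -0.134  0.   ] [-0.235 -0.006  0.117]
32 [ 0.621  0.043 -0.   ] [-0.075  0.069  0.117]
12 [ 0.622  0.093 -0.001] [-0.029  0.089  0.118]
7 [ 0.625  0.12  -0.001] [-0.005  0.102  0.118]
85 [ 0.637 -0.118 -0.   ] [-0.23   0.024  0.117]
41 [ 0.639  0.132 -0.   ] [0.001 0.119 0.117]
6 [0.634 0.002 0.   ] [-0.118  0.067  0.116]
 floor slope deg 275 0.9
row [5.436, -0.387, -2.016, 21.774] n 4.6 hdg 111.8 ee [0.557  0.0178 0.1989] q [-0.81  0.35  0.84  1.9  -0.3   1.03  0.54]
```

View pics/a5.png

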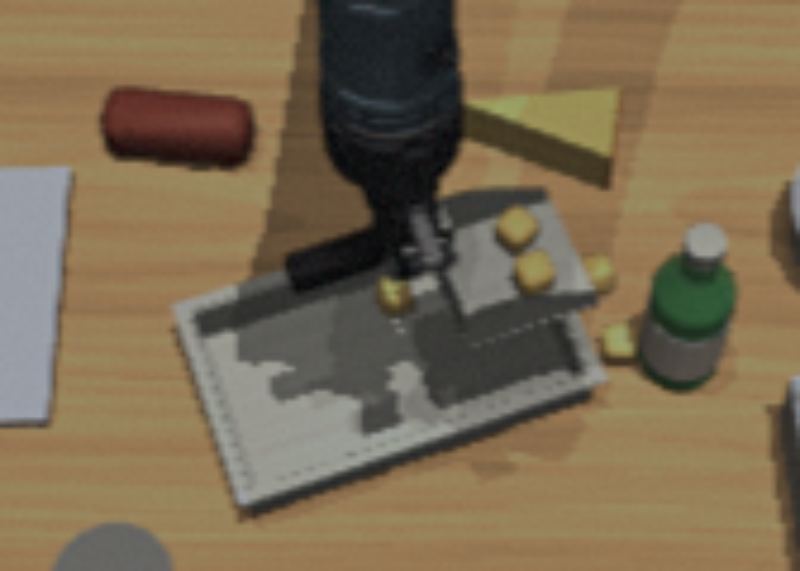

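Two chunks ride in the bowl (crop (517,228), (533,271)). Two others got squeezed over the end wall onto the counter, (598,272) and (618,342) beside the bottle, and one is visible in the pan at (394,293). Plan: tip the two into the dish, then recover the spilled ones with the scoop against the pan's outer wall.

```bash
python3 -m pendant '[[[0,0,-0.2,0],[0,0,-0.6,0],[0.15,0,-1.0,1],[0.45,0,-1.4,3],[0.85,-0.05,-1.75,5],[1.3,-0.1,-2,7],[1.8,-0.1,-2,9],[2.3,-0.15,-2,11],[2.8,-0.2,-2,13],[3.3,-0.25,-2,15],[3.8,-0.3,-2,17],[4.3,-0.3,-2,19]]]'; python3 -c "
from h import *
go(.4385,.353-.09,.28,90)"
```

```text
clock: 12.5
ee_pos: [0.4647, 0.2119, 0.3016]
tool_rot: [-2.17, -2.272, -0.002]
force: [-0.1, 0.5, -1.8]
opening: 0.0185
gripper_force: 118.0
row [1.045, -0.476, 0.432, 2.631] n 1.0 hdg 92.6 ee [0.4647 0.2119 0.3016] q [-1.27  0.07  0.8   1.9  -0.05  1.2  -0.4 ]
```

```bash
python3 -m pendant '[[[0.3,-0.2,0,1],[0.7,-0.4,0.2,2.6],[1.1,-0.48,0.6,2.6],[1.25,-0.48,1,2.6],[1.25,-0.48,1.4,2.6],[1.25,-0.48,1.8,2.6],[1.25,-0.48,2.0,2.6],[1.25,-0.48,2.0,2.6]]]' 0 120; python3 - <<'E'
from h import *
go(.4385,.2785,.119,90)
p,X,ok=cloud("scene");P=X[172:218,383:432].reshape(-1,3)
r=X[165:225,375:440];m=ok[165:225,375:440]&(r[...,2]>.048)&(r[...,2]<.06)
cv2.imwrite("pics/a6.png",cv2.resize(p[140:260,320:488,::-1],(800,571)))
hsv=cv2.cvtColor(p,cv2.COLOR_RGB2HSV);M=np.zeros((400,640),np.uint8)
M[165:240,320:440]=((hsv[...,0]>18)&(hsv[...,0]<35)&(hsv[...,1]>90)&(X[...,2]>.01))[165:240,320:440]
N,L,S,C=cv2.connectedComponentsWithStats(M)
for i in range(1,N):
    if S[i,4]>5: print(S[i,4],C[i].round(),np.median(X[L==i],0).round(3))
E
```

```text
clock: 13.5
ee_pos: [0.4376, 0.2726, 0.2004]
tool_rot: [2.219, 2.224, -0.001]
force: [0.5, 0.1, -1.6]
opening: 0.0182
gripper_force: 118.0
row [0.118, 0.019, 1.627, 0.136] n 1.3 hdg 90.1 ee [0.4376 0.2726 0.2004] q [-1.29  0.22  0.74  1.99 -0.17  0.99 -0.47]
384 [336. 176.] [0.365 0.124 0.044]
108 [414. 178.] [0.429 0.356 0.143]
33 [322. 207.] [0.478 0.075 0.026]
43 [345. 208.] [0.48  0.15  0.021]
47 [350. 220.] [0.526 0.165 0.022]
```

View pics/a6.png

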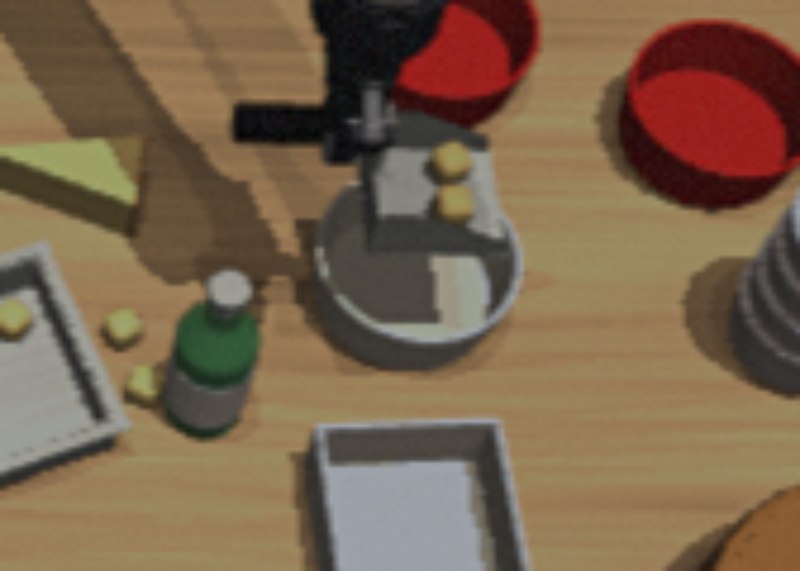

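Two chunks are in the bowl (crop (450,160), (453,203)) above the white dish. The spilled ones are at (122,327) and (143,385). I lower into the dish and start the tip against its far wall at low grip force.

```bash
python3 -m pendant '[[[0.05,0,0.4,0],[0.1,0.02,0.8,0],[0.1,0.02,1.2,0],[0.1,0.02,1.63,0],[0.1,0.02,1.63,0],[0.1,0.02,1.63,0]]]' 0 120; python3 -m pendant '[[[0.05,0,0,0],[0.15,0,0,0],[0.25,0,0,0],[0.35,0,-0.05,0],[0.4,0,-0.1,0]]]' 0 20; python3 - <<'E'
from h import *
from scipy.spatial.transform import Rotation as R
p,X,ok=cloud("scene");o=get_obs();T=R.from_rotvec(o["tool_rot"]).as_matrix()
z=np.load("scene0.npz")
r=X[205:225,380:436];m=ok[205:225,380:436]&(r[...,2]>.045)&(r[...,2]<.06);print("rim far side",rect(r[m]))
_,X0,ok0=cloud("scene",z["p"],z["d"]);r=X0[205:225,380:436];m=ok0[205:225,380:436]&(r[...,2]>.045)&(r[...,2]<.06);print("orig",rect(r[m]))
Q=(X-o["ee_pos"])@T;hd=Q[ok&(Q[...,0]<-.02)&(Q[...,0]>-.09)&(abs(Q[...,1])<.02)&(abs(Q[...,2])<.07)]
A=np.c_[hd[:,0],np.ones(len(hd))];print("handle pitch",len(hd),np.degrees(np.arctan(np.linalg.lstsq(A,hd[:,2],rcond=None)[0][0])))
go(.4385,.33,.14,90)
E
```

```text
clock: 14.3
ee_pos: [0.4397, 0.2786, 0.1201]
tool_rot: [2.218, 2.224, 0.004]
force: [0.4, -0.1, -2.6]
opening: 0.0182
gripper_force: 117.9
clock: 14.92
ee_pos: [0.4384, 0.2963, 0.1234]
tool_rot: [2.218, 2.223, -0.004]
force: [-0.3, -3.7, -4.1]
opening: 0.0186
gripper_force: 117.7
rim far side (array([492.9, 363.4]), array([ 28.9, 106.9]), 0.6)
orig (array([495. , 353.2]), array([108.5,  25.4]), 89.9)
handle pitch 124 -0.48948913109632064
row [0.654, 0.003, -0.327, 0.171] n 0.6 hdg 90.2 ee [0.4384 0.2973 0.1237] q [-1.25  0.37  0.67  2.01 -0.3   0.86 -0.4 ]
```

```bash
python3 -m pendant '[[[-0.1,0,0,0],[-0.2,0,0.05,0],[-0.2,0,0.05,0],[-0.2,0,0.05,0]]]' 0.228 20; python3 - <<'E'
from h import *
from scipy.spatial.transform import Rotation as R
p,X,ok=cloud("scene");o=get_obs();T=R.from_rotvec(o["tool_rot"]).as_matrix()
Q=(X-o["ee_pos"])@T;hd=Q[ok&(Q[...,0]<-.02)&(Q[...,0]>-.09)&(abs(Q[...,1])<.02)&(abs(Q[...,2])<.07)]
A=np.c_[hd[:,0],np.ones(len(hd))];print("handle pitch",len(hd),np.degrees(np.arctan(np.linalg.lstsq(A,hd[:,2],rcond=None)[0][0])))
E
```

```text
clock: 15.48
ee_pos: [0.4387, 0.289, 0.1216]
tool_rot: [-2.217, -2.225, -0.003]
force: [-0.2, 1.8, -2.1]
opening: 0.0196
gripper_force: 30.2
handle pitch 118 -2.1241593927890405
```

```bash
cat >> h.py <<'E'
def pitch():
    from scipy.spatial.transform import Rotation as R
    p,X,ok=cloud("scene");o=get_obs();T=R.from_rotvec(o["tool_rot"]).as_matrix()
    Q=(X-o["ee_pos"])@T;hd=Q[ok&(Q[...,0]<-.02)&(Q[...,0]>-.09)&(abs(Q[...,1])<.02)&(abs(Q[...,2])<.09)&(X[...,2]>.09)]
    A=np.c_[hd[:,0],np.ones(len(hd))];print("handle pitch",len(hd),np.degrees(np.arctan(np.linalg.lstsq(A,hd[:,2],rcond=None)[0][0])).round(1))
    r=X[205:225,380:440];m=ok[205:225,380:440]&(r[...,2]>.045)&(r[...,2]<.06);print("dish rim part (orig 495,353)",rect(r[m]))
    return p,X,ok
E
python3 -m pendant '[[[0,0,0,0],[0,0,0,0]]]' 0.232 20; python3 -c "
from h import *
pitch()"; python3 -m pendant '[[[0.1,0,-0.03,0],[0.2,0,-0.06,0],[0.3,0,-0.1,0],[0.4,0,-0.15,0]]]';python3 -c "
from h import *
pitch()"
```

```text
clock: 15.78
ee_pos: [0.4387, 0.2886, 0.1214]
tool_rot: [-2.218, -2.225, -0.001]
force: [0.3, 2.6, -1.8]
opening: 0.0202
gripper_force: 12.6
handle pitch 119 -0.2
dish rim part (orig 495,353) (array([492.7, 365.2]), array([ 29.3, 106. ]), 1.0)
clock: 16.32
ee_pos: [0.4386, 0.3035, 0.1287]
tool_rot: [2.218, 2.22, -0.011]
force: [-0.9, -8.7, 4.2]
opening: 0.0196
gripper_force: 11.7
handle pitch 131 1.6
dish rim part (orig 495,353) (array([493. , 367.4]), array([ 29.7, 108.6]), 0.4)
```

```bash
python3 -m pendant '[[[-0.15,0,-0.1,0],[-0.3,0,-0.3,0],[-0.36,0,-0.55,0],[-0.36,0,-0.65,0],[-0.36,0,-0.65,0]]]'; python3 -m pendant '[[[0,0,0,0],[0,0,0,0]]]' 0.235 20; python3 -c "
from h import *
pitch()"
```

```text
clock: 17.0
ee_pos: [0.439, 0.2908, 0.1621]
tool_rot: [-2.217, -2.225, -0.003]
force: [0.2, 0.0, -2.1]
opening: 0.0199
gripper_force: 10.3
clock: 17.25
ee_pos: [0.4387, 0.2905, 0.1615]
tool_rot: [-2.217, -2.225, -0.001]
force: [-1.9, -0.5, 1.6]
opening: 0.02
gripper_force: 1.9
handle pitch 118 5.1
dish rim part (orig 495,353) (array([492.9, 365. ]), array([ 29.2, 103.5]), 0.6)
```

```bash
python3 -m pendant '[[[0,0,0,0],[0,0,0,0]]]' 0.23 20; python3 - <<'E'
from h import *
p,X,ok=pitch()
cv2.imwrite("pics/a7.png",cv2.resize(p[140:260,320:488,::-1],(800,571)))
E
```

```text
clock: 17.55
ee_pos: [0.4386, 0.2902, 0.1614]
tool_rot: [-2.218, -2.224, -0.0]
force: [-1.5, 0.4, 2.3]
opening: 0.0201
gripper_force: 7.7
handle pitch 119 4.4
dish rim part (orig 495,353) (array([493.4, 366. ]), array([ 28.6, 106.5]), 2.2)
```

View pics/a7.png

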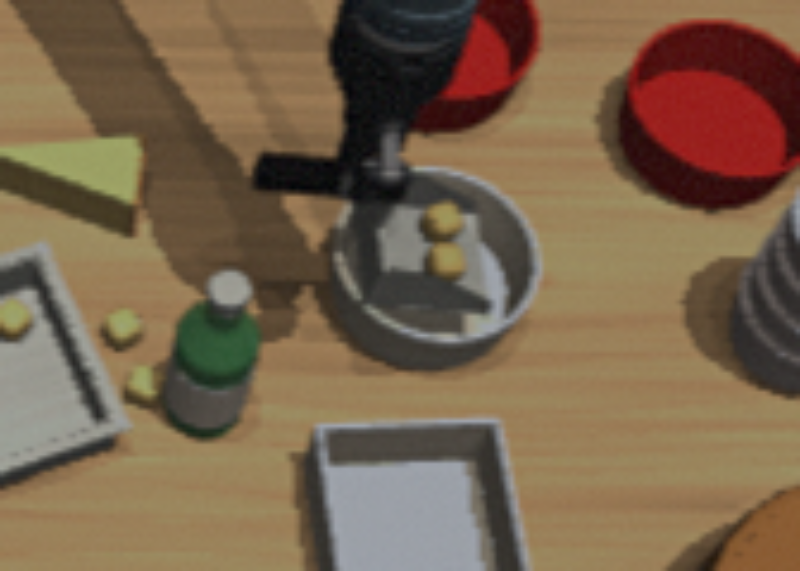

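```bash
python3 - <<'E'
from h import *
from scipy.spatial.transform import Rotation as R
p,X,ok=cloud("scene");o=get_obs();T=R.from_rotvec(o["tool_rot"]).as_matrix()
Q=(X-o["ee_pos"])@T;hsv=cv2.cvtColor(p,cv2.COLOR_RGB2HSV)
m=ok&(Q[...,0]<-.02)&(Q[...,0]>-.09)&(abs(Q[...,1])<.02)&(abs(Q[...,2])<.09)&(X[...,2]>.09);h=X[m]
print("handle top z by y");
for a in np.arange(.2,.28,.015):
    s=h[(h[:,1]>=a)&(h[:,1]<a+.015)]
    if len(s): print(round(a,3),len(s),np.percentile(s[:,2],[10,50,95]).round(4))
print("rear end y",h[:,1].min())
c=ok&(hsv[...,0]>18)&(hsv[...,0]<35)&(hsv[...,1]>90)&(X[...,2]>.01)&(X[...,1]>.3)&(X[...,1]<.45)&(abs(X[...,0]-.44)<.07);print("chunks",c.sum(),np.median(X[c],0))
f=X[ok&(abs(X[...,0]-.44)<.035)&(X[...,1]>.30)&(X[...,1]<.44)&~c&(hsv[...,2]>0)]
for a in np.arange(.30,.44,.01):
    s=f[(f[:,1]>=a)&(f[:,1]<a+.01)]
    if len(s): print(round(a,3),len(s),np.percentile(s[:,2],[10,50,90]).round(4))
print(o["opening"],o["gripper_force"],o["force"],o["wrist_torque"])
E
```

```text
handle top z by y
0.215 10 [0.1496 0.1549 0.1619]
0.23 39 [0.1532 0.1633 0.1667]
0.245 43 [0.146  0.1603 0.1636]
0.26 26 [0.1478 0.1585 0.1629]
rear end y 0.22674210649305662
chunks 107 [0.44314268 0.36555869 0.07352643]
0.3 416 [0.0203 0.4145 0.5185]
0.31 442 [0.0634 0.3921 0.5154]
0.32 224 [0.3173 0.4844 0.5143]
0.33 133 [0.0552 0.4758 0.503 ]
0.34 61 [0.0096 0.0547 0.4824]
0.35 48 [0.0066 0.0528 0.0575]
0.36 17 [0.003  0.0067 0.0565]
0.37 26 [0.0043 0.0301 0.0721]
0.38 36 [0.0045 0.0475 0.0514]
0.39 51 [0.0059 0.0451 0.0488]
0.4 12 [0.0035 0.0058 0.0094]
0.41 40 [0.0046 0.0071 0.0099]
0.42 122 [0.0061 0.0256 0.0533]
0.43 53 [-0.0005  0.0475  0.0556]
0.01997651594232809 7.730514630675316 [-0.66594011 -0.0399318   2.26623993] [ 0.13111148  0.27033746 -0.00215211]
```

The scoop slipped about 11 mm down in the pads and tilts nose-down about 8°, with both chunks still in it (crop (442,220), (445,260)). I tighten the grip, lift slightly, then jerk backward so the slippery chunks slide off the lip into the dish.

```bash
python3 -m pendant '[[[0,0,0,0],[0,0,0,0],[0,0,-0.2,0],[0,0,-0.4,0],[0.1,0,-0.4,0],[0.1,0,-0.4,0]]]' 0 120; python3 -m pendant '[[[-1.15,0,0,0],[-2.3,0,-0.3,0],[-2.3,0,-0.3,0],[-2.3,0,-0.3,0]]]'; python3 - <<'E'
from h import *
p,X,ok=pitch();hsv=cv2.cvtColor(p,cv2.COLOR_RGB2HSV)
cv2.imwrite("pics/a8.png",cv2.resize(p[140:260,300:468,::-1],(800,571)))
M=np.zeros((400,640),np.uint8);M[140:260,290:470]=((hsv[...,0]>18)&(hsv[...,0]<35)&(hsv[...,1]>90)&(X[...,2]>.012))[140:260,290:470]
N,L,S,C=cv2.connectedComponentsWithStats(M)
for i in range(1,N):
    if S[i,4]>9: print(S[i,4],C[i].round(),np.median(X[L==i],0).round(3))
E
```

```text
clock: 18.4
ee_pos: [0.4383, 0.2956, 0.1812]
tool_rot: [-2.217, -2.226, -0.0]
force: [-0.9, -0.7, -1.8]
opening: 0.0167
gripper_force: 119.0
clock: 18.9
ee_pos: [0.4389, 0.1801, 0.1963]
tool_rot: [-2.219, -2.223, -0.001]
force: [-0.4, -1.1, -1.6]
opening: 0.0165
gripper_force: 119.0
handle pitch 125 6.2
dish rim part (orig 495,353) (array([494.3, 365. ]), array([105.6,  25.3]), 88.5)
353 [334. 177.] [0.367 0.117 0.043]
71 [408. 196.] [0.434 0.362 0.028]
35 [322. 207.] [0.478 0.074 0.024]
42 [345. 208.] [0.481 0.15  0.021]
41 [302. 212.] [0.499 0.01  0.025]
46 [350. 220.] [0.523 0.165 0.022]
```

Both chunks are in the dish (blob at (0.434,0.362), z 0.028, which matches a chunk top on the dish floor). Spilled A is at (0.481,0.150) and B at (0.523,0.165). I go up and turn the scoop to face the pan's end wall from outside, testing the wrist range.

```bash
python3 -m pendant '[[[0,0,-1,0],[0,0,-2,-8],[0,0,-2.1,-18],[0,0,-2.1,-28],[0,0,-2.1,-38],[0,0,-2.1,-48],[0,0,-2.1,-58],[0,0,-2.1,-68],[0,0,-2.1,-78],[0,0,-2.1,-88],[0,0,-2.1,-98],[0,0,-2.1,-108]]]' 0 120;  python3 -m pendant '[[[0,1,0,-10],[0,1.5,0,-20],[0,1.5,0,-30],[0,1.5,0,-40],[0,1.5,0,-50],[0,1.5,0,-60],[0,1.5,0,-70],[0,1.5,0,-80],[0,1.5,0,-90],[0,1.5,0,-93],[0,1.5,0,-93]]]'; python3 - <<'E'
from h import *
go(.418,.2665,.2,291.5)
c=np.array([.541,.0085]);ux=np.array([-.366,.931]);uy=np.array([-.931,-.366])
z=np.load("scene0.npz");p,X,ok=cloud("scene",z["p"],z["d"])
m=ok[160:192,310:360]&(X[160:192,310:360,2]>.035);W=X[160:192,310:360][m][:,:2]-c;print("wedge pan x",(W@ux).min(),(W@ux).max(),"y",(W@uy).min(),(W@uy).max())
E
```

```text
clock: 20.45
ee_pos: [0.4386, 0.1817, 0.3011]
tool_rot: [-0.509, 3.1, -0.001]
force: [0.3, 0.3, -1.1]
opening: 0.0167
gripper_force: 119.1
clock: 21.82
ee_pos: [0.4158, 0.252, 0.3017]
tool_rot: [-2.592, 1.774, -0.002]
force: [0.1, -0.4, -0.5]
opening: 0.0167
gripper_force: 119.0
row [-0.256, -0.144, 2.034, -0.269] n 1.6 hdg -68.8 ee [0.4158 0.252  0.3017] q [-1.9  -0.06  1.26  1.96  0.06  1.2   2.85]
wedge pan x 0.11375390527303672 0.22466120465841882 y 0.0740116307553228 0.1600446409269076
```

The heading is reached. I set the scoop down on the free counter there to re-level it and regrip.

```bash
python3 -m pendant '[[[-0.2,-0.14,1,0],[-0.26,-0.14,2,0],[-0.26,-0.14,3,0],[-0.26,-0.14,3.6,0],[-0.26,-0.14,3.84,0],[-0.26,-0.14,3.9,0],[-0.26,-0.14,3.9,0]]]' 0 120; python3 -c "
from h import *
go(.418,.2665,.082,291.5)
p,X,ok=cloud('top')"
```

```text
clock: 22.7
ee_pos: [0.3787, 0.2452, 0.1581]
tool_rot: [-2.554, 1.742, -0.028]
force: [0.9, 5.8, 8.9]
opening: 0.0167
gripper_force: 120.9
row [-0.089, -0.808, 1.567, -0.067] n 1.4 hdg -68.6 ee [0.3787 0.2452 0.1581] q [-2.35 -0.41  1.56  2.22  0.53  0.94  2.42]
```

```bash
python3 -m pendant '[[[0,0,-0.5,0],[0,0,-1,0],[0,-0.5,-2,0],[0,-0.8,-2.9,0],[0,-0.8,-2.9,0],[0,-0.8,-2.9,0]]]'; python3 - <<'E'
from h import *
go(.418,.2665,.2,291.5);p,X,ok=pitch()
c=np.array([.541,.0085]);ux=np.array([-.366,.931]);uy=np.array([-.931,-.366])
m=ok[160:200,310:370]&(X[160:200,310:370,2]>.035)&(X[160:200,310:370,2]<.06);W=X[160:200,310:370][m][:,:2]-c;print("wedge pan x",(W@ux).min(),(W@ux).max(),"y",(W@uy).min(),(W@uy).max())
print(get_obs()["opening"])
E
```

```text
clock: 23.5
ee_pos: [0.4061, 0.2498, 0.2991]
tool_rot: [-2.564, 1.756, -0.023]
force: [0.2, -0.5, -2.8]
opening: 0.0164
gripper_force: 119.5
row [-0.213, -0.272, 1.995, -0.307] n 1.6 hdg -68.8 ee [0.4061 0.2498 0.2991] q [-2.1  -0.38  1.26  2.    0.39  1.25  2.53]
handle pitch 52 19.4
dish rim part (orig 495,353) (array([494.3, 365.7]), array([107. ,  26.2]), 89.8)
wedge pan x 0.05540080742938578 0.21434603133845787 y 0.03877298813955693 0.16374043780304454
0.016620074128666288
```

The arm ran to joint limits there and brushed the wedge top. A better way is to put the scoop down on its board, regrip it with the gripper turned half round, and come back with a comfortable wrist.

```bash
python3 -m pendant '[[[0.4,0.1,0,10],[1.4,0.3,0,20],[2.6,0.5,0,30],[3.8,0.8,0,40],[5,1,0,50],[6.2,1.2,0,60],[7.4,1.4,0,70],[8.6,1.6,0,80],[9.8,1.9,0,90],[11,2.2,0,100],[12.2,2.4,0,110],[13.3,2.6,0,120]]]'; python3 -c "
from h import *
go(.525,-.42,.2,109.2)"
```

```text
clock: 25.05
ee_pos: [0.4482, -0.3263, 0.3227]
tool_rot: [0.247, 3.069, 0.001]
force: [0.6, 0.7, -1.5]
opening: 0.0164
gripper_force: 119.5
row [-1.658, -1.618, 2.555, 61.602] n 5.8 hdg 170.8 ee [ 0.4482 -0.3263  0.3227] q [-1.23 -0.41  1.57  1.82  0.41  1.28  1.65]
```

```bash
python3 -m pendant '[[[-0.4,-0.4,0.3,10],[-0.8,-0.8,0.6,20],[-1.2,-1.2,1,30],[-1.66,-1.62,1.5,40],[-1.66,-1.62,2,50],[-1.66,-1.62,2.5,60],[-1.66,-1.62,2.55,61.6],[-1.66,-1.62,2.55,61.6],[-1.66,-1.62,2.55,61.6]]]'; python3 -c "
from h import *
go(.525,-.42,.12,109.2);pitch()"
```

```text
clock: 26.18
ee_pos: [0.4273, -0.3375, 0.2723]
tool_rot: [1.754, 2.484, 0.043]
force: [0.0, 0.5, -1.8]
opening: 0.0166
gripper_force: 119.5
row [-2.0, 1.032, 3.28, 0.191] n 3.2 hdg 109.4 ee [ 0.4273 -0.3375  0.2723] q [-1.16 -0.41  1.57  1.94  0.45  1.13  0.59]
handle pitch 149 6.2
dish rim part (orig 495,353) (array([494.2, 365.5]), array([ 27.6, 106. ]), 0.4)
```

```bash
python3 -m pendant '[[[-0.5,0.3,0,0],[-1,0.6,0,0],[-1.5,0.8,0,0],[-2,1,0,0],[-2,1,0,0],[-2,1,0,0]]]'; python3 -c "
from h import *
go(.525,-.42,.25,109.2)"
```

```text
clock: 26.98
ee_pos: [0.4479, -0.3648, 0.3157]
tool_rot: [1.731, 2.445, 0.036]
force: [0.3, -0.4, -2.0]
opening: 0.0168
gripper_force: 119.6
row [-1.402, 0.937, 1.575, -0.113] n 1.8 hdg 109.1 ee [ 0.4479 -0.3648  0.3157] q [-1.17 -0.41  1.57  1.84  0.45  1.18  0.62]
```

```bash
python3 -m pendant '[[[0,0,0,10.7],[0,0,0,21.4],[0,0,0,32],[0,0,0,42.7],[0,0,0,53.4],[0,0,0,64],[0,0,0,74.7],[0,0,0,85.4],[0,0,0,96],[0,0,0,106.7],[0,0,0,117.4],[0,0,0,128]]]'; python3 -c "
from h import *
go(.49,-.3,.25,-90)"
```

```text
clock: 28.48
ee_pos: [0.4476, -0.3642, 0.3151]
tool_rot: [3.051, -0.508, 0.218]
force: [-0.6, -0.9, -1.0]
opening: 0.0166
gripper_force: 119.5
row [0.195, -1.513, 1.318, 71.158] n 6.7 hdg -18.8 ee [ 0.4476 -0.3642  0.3151] q [-1.17 -0.41  1.57  1.84  0.45  1.18 -1.62]
```

```bash
python3 -m pendant '[[[-0.2,-0.8,0.3,10.7],[-0.4,-1.6,0.6,21.4],[-0.6,-2.4,0.9,32],[-0.84,-3.1,1.2,42.7],[-0.84,-3.1,1.2,53.4],[-0.84,-3.1,1.2,64],[-0.84,-3.1,1.2,71]]]'; python3 -c "
from h import *
go(.49,-.3,.25,-90)"
```

```text
clock: 29.35
ee_pos: [0.4656, -0.2078, 0.2466]
tool_rot: [-2.188, 2.179, -0.215]
force: [0.4, -0.4, -1.0]
opening: 0.0163
gripper_force: 119.5
row [1.844, -0.477, 0.115, -0.028] n 1.5 hdg -90.0 ee [ 0.4656 -0.2078  0.2466] q [-1.04 -0.02  1.39  2.07  0.04  0.93 -2.81]
```

```bash
cat >> h.py <<'E'
def tilt():
    from scipy.spatial.transform import Rotation as R
    o=get_obs();M=R.from_rotvec(o["tool_rot"]).as_matrix();z=M[:,2];print("tool z",z.round(4),"x.z",M[2,:2].round(4),"tilt deg",np.degrees(np.arccos(-z[2])).round(2))
E
python3 -c "
from h import *
tilt()"; python3 -m pendant '[[[0,0,0,10],[0,0,0,20],[0,0,0,30],[0,0,0,30]]]'; python3 -c "
from h import *
tilt();go(.49,-.3,.25,-90)"
```

```text
tool z [ 0.1305 -0.065  -0.9893] x.z [ 0.0655 -0.1302] tilt deg 8.38
clock: 29.85
ee_pos: [0.4727, -0.2133, 0.2401]
tool_rot: [-1.548, 2.644, -0.182]
force: [-1.2, -0.6, -0.8]
opening: 0.0165
gripper_force: 119.6
tool z [ 0.1221 -0.0658 -0.9903] x.z [-0.0024 -0.1387] tilt deg 7.97
row [1.343, -1.167, -0.04, -29.313] n 2.7 hdg -119.3 ee [ 0.4727 -0.2133  0.2401] q [-0.99  0.39  1.57  2.06 -0.48  0.99 -2.85]
```

```bash
python3 -c "
from h import *
go(.526,-.285,.15,-119);go(.526,-.285,.127,-119)"
```

```text
row [0.734, -1.366, 2.009, -0.313] n 2.0 hdg -119.3 ee [ 0.4727 -0.2133  0.2401] q [-0.99  0.39  1.57  2.06 -0.48  0.99 -2.85]
row [0.735, -1.302, 2.464, -0.313] n 2.3 hdg -119.3 ee [ 0.4727 -0.2133  0.2401] q [-0.99  0.39  1.57  2.06 -0.48  0.99 -2.85]
```

```bash
python3 -m pendant '[[[0.4,-0.7,0.6,0],[0.73,-1.37,1.2,0],[0.73,-1.37,2,0],[0.73,-1.3,2.4,0],[0.73,-1.3,2.4,0]]]'; python3 -c "
from h import *
go(.526,-.285,.125,-119);tilt()
p,X,ok=cloud('scene')
m=ok&(X[...,2]>.02)&(X[...,2]<.2)&(abs(X[...,0]-.49)<.1)&(abs(X[...,1]+.35)<.09)
import numpy as np
P=X[m];print(len(P),rect(P),np.percentile(P[:,2],[1,10,50]))"
```

```text
clock: 30.48
ee_pos: [0.5261, -0.2832, 0.1316]
tool_rot: [-1.543, 2.637, -0.177]
force: [-0.9, -0.6, -0.9]
opening: 0.0165
gripper_force: 119.7
row [0.034, 0.002, 0.133, -0.281] n 0.1 hdg -119.3 ee [ 0.5261 -0.2832  0.1316] q [-0.41  0.57  1.05  1.96 -0.69  0.84 -2.66]
tool z [ 0.1275 -0.0588 -0.9901] x.z [-0.0112 -0.1399] tilt deg 8.07
714 (array([ 513.1, -322.4]), array([144.5,  91.8]), 67.7) [0.02045296 0.02422294 0.06348044]
```

```bash
python3 -m pendant '[[[0,0,0.15,0],[0,0,0.25,0],[0,0,0.25,0]]]' 0 120; python3 -m pendant '[[[0,0,0,0],[0,0,0,0],[0,0,-0.4,0],[0,0,-1.4,10],[0,0,-1.8,20]]]' 1; python3 -c "
from h import *
tilt();go(.4,-.1,.25,61)
p,X,ok=cloud('scene')
m=ok&(X[...,2]>.018)&(X[...,2]<.06)&(abs(X[...,0]-.49)<.1)&(abs(X[...,1]+.35)<.09)
P=X[m];print(len(P),rect(P))
m=ok&(X[...,2]>.088)&(X[...,2]<.118)&(abs(X[...,0]-.53)<.06)&(X[...,1]>-.34)&(X[...,1]<-.18)&(p.max(-1)<75);P=X[m];print(len(P),rect(P))"
```

```text
clock: 30.9
ee_pos: [0.5342, -0.2817, 0.1234]
tool_rot: [-1.541, 2.627, -0.179]
force: [0.6, 8.7, 14.2]
opening: 0.0166
gripper_force: 123.1
clock: 31.52
ee_pos: [0.5161, -0.2809, 0.2135]
tool_rot: [-1.038, 2.84, -0.151]
force: [-2.9, -2.1, -3.2]
opening: 0.0856
gripper_force: 0.0
tool z [ 0.1404 -0.0541 -0.9886] x.z [-0.0724 -0.1319] tilt deg 8.65
row [-0.63, 4.131, -1.243, 159.435] n 14.9 hdg -139.6 ee [ 0.5161 -0.2809  0.2135] q [-0.64  0.72  1.48  1.94 -0.89  1.13 -2.85]
306 (array([ 492.5, -334.1]), array([144.5, 133.7]), 3.0)
219 (array([ 549.1, -264.8]), array([96.7, 20.1]), 62.7)
```

```bash
python3 -c "
from h import *
go(.34,-.19,.22,-139)"
```

```text
row [1.498, 3.652, -0.743, -0.798] n 3.2 hdg -139.8 ee [ 0.5176 -0.2834  0.2128] q [-0.64  0.76  1.49  1.93 -0.9   1.14 -2.85]
```

```bash
python3 -m pendant '[[[0.3,0.8,-0.2,-10.7],[0.6,1.6,-0.4,-21],[1,2.4,-0.6,-32],[1.3,3,-0.75,-42.7],[1.5,3.65,-0.75,-53],[1.5,3.65,-0.75,-64],[1.5,3.65,-0.75,-74.7],[1.5,3.65,-0.75,-85]]]'; python3 -c "
from h import *
tilt();go(.30,-.17,.2,62)"
```

```text
clock: 32.58
ee_pos: [0.337, -0.1901, 0.2193]
tool_rot: [-2.361, 1.975, -0.099]
force: [0.5, -0.4, 0.1]
opening: 0.0852
gripper_force: 0.0
tool z [ 0.089   0.0065 -0.996 ] x.z [ 0.0093 -0.0888] tilt deg 5.12
row [-0.53, 0.69, 0.321, -141.856] n 13.3 hdg -79.9 ee [ 0.337  -0.1901  0.2193] q [-0.36 -0.26  0.72  2.29  0.17  0.98 -2.7 ]
```

```bash
python3 -m pendant '[[[-0.3,0.4,0.2,-10.7],[-0.55,0.7,0.3,-21],[-0.65,0.85,0.3,-32],[-0.65,0.85,0.3,-42.7]]]'; python3 -c "
from h import *
tilt();go(.30,-.17,.2,62)"; python3 -m pendant '[[[0,0,0,-10.7],[0,0,0,-21],[0,0,0,-32]]]'; python3 -c "
from h import *
tilt();go(.45,-.20,.2,62.7)"
```

```text
clock: 33.08
ee_pos: [0.2907, -0.1633, 0.1979]
tool_rot: [-2.945, 0.988, -0.116]
force: [0.4, 0.4, 0.0]
opening: 0.0849
gripper_force: 0.0
tool z [ 0.0815  0.0076 -0.9966] x.z [ 0.0604 -0.0553] tilt deg 4.7
row [0.232, -0.008, -0.028, -99.19] n 9.3 hdg -37.2 ee [ 0.2907 -0.1633  0.1979] q [-0.38 -0.4   0.69  2.41  0.26  0.99 -2.08]
clock: 33.45
ee_pos: [0.2915, -0.1638, 0.1983]
tool_rot: [-3.125, 0.147, -0.128]
force: [-0.8, 0.1, 0.6]
opening: 0.0852
gripper_force: 0.0
tool z [ 0.0818  0.0068 -0.9966] x.z [ 0.0809 -0.0144] tilt deg 4.71
row [3.217, 0.426, 0.22, -68.103] n 6.4 hdg -5.4 ee [ 0.2915 -0.1638  0.1983] q [-0.4  -0.4   0.7   2.41  0.27  0.99 -1.53]
```

```bash
python3 -m pendant '[[[-0.4,-0.2,0,-10.7],[-0.8,-0.4,0,-21],[-1.2,-0.6,0,-32]]]'; python3 -c "
from h import *
tilt();go(.549,-.265,.2,62.7)"
```

```text
clock: 33.83
ee_pos: [0.241, -0.1318, 0.1957]
tool_rot: [3.07, 0.607, 0.132]
force: [-0.9, -0.0, 0.4]
opening: 0.085
gripper_force: 0.0
tool z [ 0.0845  0.0069 -0.9964] x.z [0.0808 0.0258] tilt deg 4.86
row [4.67, 4.804, 0.417, -40.275] n 5.4 hdg 22.4 ee [ 0.241  -0.1318  0.1957] q [ 0.25 -0.41  0.12  2.49  0.01  0.98 -0.83]
```

```bash
python3 -m pendant '[[[-0.25,-0.3,0,-10],[-0.5,-0.62,0,-20]]]'; python3 -c "
from h import *
tilt();go(.549,-.265,.2,62.7)"
```

```text
clock: 34.08
ee_pos: [0.2262, -0.1255, 0.1916]
tool_rot: [2.967, 0.995, 0.115]
force: [-0.1, -0.3, 0.3]
opening: 0.0854
gripper_force: 0.0
tool z [ 0.0729  0.0134 -0.9973] x.z [0.0662 0.0333] tilt deg 4.25
row [3.464, 6.117, 0.266, -25.547] n 5.6 hdg 37.2 ee [ 0.2262 -0.1255  0.1916] q [ 0.74 -0.41 -0.27  2.5  -0.18  0.99 -0.34]
```

```bash
python3 -m pendant '[[[-0.25,-0.6,0,-8],[-0.5,-1.1,0,-16],[-0.6,-1.3,0,-25.5]]]'; python3 -c "
from h import *
tilt();go(.549,-.265,.2,62.7)"
```

```text
clock: 34.45
ee_pos: [0.2091, -0.1221, 0.1784]
tool_rot: [-2.66, -1.611, -0.073]
force: [0.4, 0.5, -0.1]
opening: 0.0855
gripper_force: 0.0
tool z [ 0.024   0.0507 -0.9984] x.z [ 0.0561 -0.0022] tilt deg 3.22
row [0.641, 7.347, -0.412, -0.316] n 5.9 hdg 62.4 ee [ 0.2091 -0.1221  0.1784] q [ 1.14 -0.41 -0.58  2.5  -0.32  1.03  0.3 ]
```

```bash
python3 -m pendant '[[[0.1,1.2,0,0],[0.2,2.4,0,0],[0.3,3.6,0,0],[0.4,4.8,0,0],[0.44,6,0,0],[0.44,7.35,0,0],[0.44,7.35,0,0],[0.44,7.35,0,0]]]'; python3 - <<'E'
from h import *
tilt()
p,X,ok=cloud('scene')
m=ok&(X[...,2]>.088)&(X[...,2]<.118)&(abs(X[...,0]-.53)<.06)&(X[...,1]>-.34)&(X[...,1]<-.18)&(p.max(-1)<75);P=X[m];print(len(P),rect(P))
go(.544,-.274,.094,62.7)
E
```

```text
clock: 35.45
ee_pos: [0.5431, -0.2754, 0.1774]
tool_rot: [-2.664, -1.599, -0.071]
force: [0.3, 0.0, 0.8]
opening: 0.0855
gripper_force: 0.0
tool z [ 0.0215  0.0523 -0.9984] x.z [ 0.0563 -0.0056] tilt deg 3.24
232 (array([ 548.7, -265.7]), array([98.1, 19.6]), 62.8)
row [-0.063, 0.026, 1.675, -0.731] n 1.3 hdg 62.0 ee [ 0.5425 -0.2749  0.1778] q [ 1.    0.48 -0.72  1.73  0.29  1.05 -0.3 ]
```

```bash
python3 -m pendant '[[[-0.05,0.03,0.8,-0.7],[-0.05,0.03,1.6,-0.7],[-0.05,0.03,1.68,-0.7],[-0.05,0.03,1.68,-0.7]]]' 1 120; python3 -m pendant '[[[0,0,0,0],[0,0,0,0],[0,0,0,0],[0,0,0,0],[0,0,0,0],[0,0,-0.4,0],[0,0,-1.2,0],[0,0,-2.2,0],[0,0,-3,0],[0,0,-3.4,0],[0,0,-3.4,0]]]' 0 120; python3 - <<'E'
from h import *
from scipy.spatial.transform import Rotation as R
tilt()
p,X,ok=cloud('scene');o=get_obs();T=R.from_rotvec(o["tool_rot"]).as_matrix();c2,s2=T[:2,0]/np.linalg.norm(T[:2,0])
W=X-o["ee_pos"];F=-(W[...,0]*c2+W[...,1]*s2);S=W[...,0]*s2-W[...,1]*c2
m=ok&(F>.035)&(F<.15)&(abs(S)<.06)&(X[...,2]>.12)&(W[...,2]<-.02);print("lip/bowl fwd",np.percentile(F[m],[1,50,99]).round(4),"side",np.percentile(S[m],[1,99]).round(4),"dz",np.percentile(W[m][:,2],[2,50]).round(4))
f=m&(W[...,2]<-.06)&(abs(S)<.03);A=np.c_[F[f],S[f],np.ones(f.sum())];print("slope fwd,side",np.degrees(np.linalg.lstsq(A,W[f][:,2],rcond=None)[0][:2]).round(1))
hd=ok&(F<-.02)&(F>-.09)&(abs(S)<.02)&(abs(W[...,2])<.05);A=np.c_[F[hd],np.ones(hd.sum())];print("handle",np.degrees(np.linalg.lstsq(A,W[hd][:,2],rcond=None)[0][0]).round(1))
c=np.array([.541,.0085]);ux=np.array([-.366,.931]);uy=np.array([-.931,-.366])
m=ok[175:235,345:385]&(X[175:235,345:385,2]>.1);b=X[175:235,345:385][m];print("bottle",rect(b))
hsv=cv2.cvtColor(p,cv2.COLOR_RGB2HSV);M=np.zeros((400,640),np.uint8);M[160:260,290:440]=((hsv[...,0]>18)&(hsv[...,0]<35)&(hsv[...,1]>90)&(X[...,2]>.012))[160:260,290:440]
N,L,St,C=cv2.connectedComponentsWithStats(M)
for i in range(1,N):
    if St[i,4]>9: q=np.median(X[L==i],0);print(St[i,4],q.round(3),"pan",((q[:2]-c)@ux).round(3),((q[:2]-c)@uy).round(3))
t=c+.285*ux+.024*uy;go(*t,.30,111.5)
E
```

```text
clock: 36.0
ee_pos: [0.5456, -0.274, 0.0957]
tool_rot: [-2.657, -1.618, -0.072]
force: [-0.5, -1.1, 1.2]
opening: 0.085
gripper_force: 0.0
clock: 37.38
ee_pos: [0.5426, -0.2832, 0.2657]
tool_rot: [-2.658, -1.618, -0.074]
force: [-0.5, 1.2, -2.1]
opening: 0.0183
gripper_force: 117.5
tool z [ 0.0258  0.0495 -0.9984] x.z [0.0558 0.0002] tilt deg 3.2
lip/bowl fwd [0.0355 0.0692 0.1257] side [-0.0384  0.0422] dz [-0.0824 -0.0715]
slope fwd,side [-6.2  1.4]
handle 7.2
bottle (array([531. , 206.8]), array([49.2, 50.3]), 15.6)
396 [0.364 0.124 0.044] pan 0.172 0.122
78 [0.434 0.363 0.027] pan 0.369 -0.03
35 [0.478 0.074 0.025] pan 0.085 0.035
38 [0.48  0.152 0.022] pan 0.156 0.004
41 [0.497 0.01  0.025] pan 0.017 0.04
49 [0.526 0.165 0.021] pan 0.152 -0.043
row [8.59, -7.295, -0.22, -48.857] n 9.0 hdg 62.6 ee [ 0.5415 -0.2828  0.2637] q [ 1.04  0.4  -0.76  1.65  0.23  1.2  -0.23]
```

```bash
python3 -m pendant '[[[0.5,-0.5,-0.4,-4],[1.4,-1.2,-0.8,-8],[2.3,-1.9,-0.8,-13],[3.2,-2.7,-0.8,-18],[4.1,-3.5,-0.8,-23],[5,-4.2,-0.8,-28],[5.9,-5,-0.8,-33],[6.8,-5.7,-0.8,-38],[7.7,-6.5,-0.8,-43],[8.6,-7.2,-0.8,-48],[8.9,-7.5,-0.8,-49],[8.9,-7.5,-0.8,-49]]]' 0 120; python3 - <<'E'
from h import *
tilt()
c=np.array([.541,.0085]);ux=np.array([-.366,.931]);uy=np.array([-.931,-.366])
t=c+.301*ux+.024*uy;go(*t,.20,111.5);go(*t,.087,111.5)
E
```

```text
clock: 38.92
ee_pos: [0.4096, 0.2834, 0.3285]
tool_rot: [-1.749, -2.592, -0.083]
force: [-0.1, -0.9, -2.0]
opening: 0.0182
gripper_force: 117.6
tool z [ 0.0189  0.0516 -0.9985] x.z [0.0408 0.0368] tilt deg 3.15
row [-0.161, -0.14, 2.562, 0.526] n 2.1 hdg 112.0 ee [0.4096 0.2834 0.3285] q [ 0.61  0.14 -1.34  1.84  0.12  1.22 -0.39]
row [-0.253, -0.224, 4.819, 0.526] n 3.9 hdg 112.0 ee [0.4096 0.2834 0.3285] q [ 0.61  0.14 -1.34  1.84  0.12  1.22 -0.39]
```

```bash
python3 -m pendant '[[[-0.1,-0.1,1,0.5],[-0.2,-0.15,2,0.5],[-0.25,-0.2,3,0.5],[-0.25,-0.22,4,0.5],[-0.25,-0.22,4.5,0.5],[-0.25,-0.22,4.6,0.5],[-0.25,-0.22,4.6,0.5]]]'; python3 - <<'E'
from h import *
tilt()
c=np.array([.541,.0085]);ux=np.array([-.366,.931]);uy=np.array([-.931,-.366])
t=c+.301*ux+.024*uy;go(*t,.082,111.5)
p,X,ok=cloud('scene');o=get_obs();W=X-o["ee_pos"];d=np.array([.366,-.931]);F=W[...,:2]@d;S=W[...,:2]@uy
m=ok&(F>.035)&(F<.15)&(abs(S)<.06)&(X[...,2]>.008)&(W[...,2]<-.02)
print("fwd",np.percentile(F[m],[1,99]).round(3),"side",np.percentile(S[m],[1,99]).round(3))
f=ok&(F>.045)&(F<.105)&(abs(S)<.025)&(W[...,2]<-.06);A=np.c_[F[f],S[f],np.ones(f.sum())];print("slope",f.sum(),np.degrees(np.linalg.lstsq(A,W[f][:,2],rcond=None)[0][:2]).round(1))
E
```

```text
clock: 39.8
ee_pos: [0.4122, 0.2769, 0.0998]
tool_rot: [-1.772, -2.581, -0.085]
force: [-0.7, 0.2, -0.1]
opening: 0.0183
gripper_force: 118.4
tool z [ 0.0231  0.0499 -0.9985] x.z [0.0383 0.0395] tilt deg 3.15
row [0.069, -0.062, 0.356, -0.405] n 0.3 hdg 111.1 ee [0.4122 0.2769 0.0998] q [ 0.24  0.48 -1.03  2.07  0.54  0.83 -0.74]
fwd [0.04  0.148] side [-0.055  0.042]
slope 165 [ 1.4 -3.4]
```

```bash
python3 -m pendant '[[[0.07,-0.06,0.15,-0.4],[0.07,-0.06,0.28,-0.4],[0.07,-0.06,0.28,-0.4]]]'; python3 -m pendant '[[[0,0,0.02,0],[0,0,0.02,0],[0,0,0.02,0]]]' 0.29 120; python3 -m pendant '[[[0,0,0,0],[0,0,0,0],[0,0,0,0]]]' 0 120; python3 - <<'E'
from h import *
c=np.array([.541,.0085]);ux=np.array([-.366,.931]);uy=np.array([-.931,-.366])
t=c+.301*ux+.024*uy;go(*t,.082,111.5)
p,X,ok=cloud('scene');o=get_obs();W=X-o["ee_pos"];d=np.array([.366,-.931]);F=W[...,:2]@d;S=W[...,:2]@uy
for a in np.arange(.10,.15,.005):
    m=ok&(F>a)&(F<a+.005)&(abs(S)<.03);print(round(a,3),np.percentile(X[m][:,2],[10,50,90]).round(4))
f=ok&(F>.045)&(F<.105)&(abs(S)<.025)&(W[...,2]<-.06);A=np.c_[F[f],S[f],np.ones(f.sum())];print("slope",f.sum(),np.degrees(np.linalg.lstsq(A,W[f][:,2],rcond=None)[0][:2]).round(1))
m=ok[175:235,345:385]&(X[175:235,345:385,2]>.1);b=X[175:235,345:385][m];print("bottle",rect(b))
hsv=cv2.cvtColor(p,cv2.COLOR_RGB2HSV);M=np.zeros((400,640),np.uint8);M[160:260,290:440]=((hsv[...,0]>18)&(hsv[...,0]<35)&(hsv[...,1]>90)&(X[...,2]>.012))[160:260,290:440]
N,L,St,C=cv2.connectedComponentsWithStats(M)
for i in range(1,N):
    if St[i,4]>9: q=np.median(X[L==i],0);print(St[i,4],q.round(3),"pan",((q[:2]-c)@ux).round(3),((q[:2]-c)@uy).round(3))
E
```

```text
clock: 40.22
ee_pos: [0.4083, 0.2804, 0.0857]
tool_rot: [-1.762, -2.589, -0.087]
force: [-0.5, -0.1, -1.5]
opening: 0.0184
gripper_force: 118.6
clock: 40.6
ee_pos: [0.4083, 0.2809, 0.0848]
tool_rot: [-1.762, -2.589, -0.087]
force: [0.1, -0.3, 0.1]
opening: 0.0246
gripper_force: 0.0
clock: 40.98
ee_pos: [0.4084, 0.2809, 0.0853]
tool_rot: [-1.762, -2.59, -0.086]
force: [-0.9, -0.9, 5.4]
opening: 0.0179
gripper_force: 116.9
row [-0.021, -0.009, 0.065, 0.093] n 0.1 hdg 111.6 ee [0.4084 0.2809 0.0853] q [ 0.21  0.51 -1.01  2.08  0.57  0.8  -0.76]
0.1 [0.0015 0.0047 0.0076]
0.105 [0.0018 0.0046 0.008 ]
0.11 [0.0013 0.0049 0.0085]
0.115 [0.0013 0.0051 0.0071]
0.12 [0.0024 0.0047 0.0065]
0.125 [0.0007 0.0041 0.0066]
0.13 [-0.0023  0.0031  0.0064]
0.135 [-0.0007  0.0011  0.0229]
0.14 [-0.0012  0.0067  0.0255]
0.145 [-0.0017  0.0022  0.0246]
slope 155 [-8.6 -8.6]
bottle (array([475.5, 225.7]), array([ 51.4, 167.6]), 71.1)
389 [0.364 0.121 0.043] pan 0.17 0.124
76 [0.437 0.363 0.027] pan 0.368 -0.032
35 [0.478 0.075 0.025] pan 0.085 0.034
40 [0.482 0.148 0.023] pan 0.152 0.003
40 [0.495 0.01  0.024] pan 0.018 0.042
46 [0.525 0.165 0.023] pan 0.152 -0.042
```

```bash
python3 -m pendant '[[[0.06,0.1,-0.02,0],[0.06,0.25,0,0],[0.06,0.4,0,0],[0.06,0.55,0,0],[0.06,0.7,0,0],[0.06,0.84,0,0],[0.06,0.86,0.02,0],[0.06,0.86,0.04,0]]]'; python3 - <<'E'
from h import *
c=np.array([.541,.0085]);ux=np.array([-.366,.931]);uy=np.array([-.931,-.366])
o=get_obs();e=o["ee_pos"][:2]-c;print("tcp pan",e@ux,e@uy)
t=c+.301*ux-.018*uy;go(*t,.082,111.5)
p,X,ok=cloud('scene')
m=ok&(X[...,2]>.1)&(X[...,2]<.17)&((X[...,0]-.54)**2+(X[...,1]-.21)**2<.0036);b=X[m];bb=b[b[:,2]>.145];print("bottle cap",len(bb),np.median(bb,0))
z=np.load("scene0.npz");_,X0,ok0=cloud("scene",z["p"],z["d"]);b=X0[ok0&(X0[...,2]>.145)&(X0[...,2]<.17)&((X0[...,0]-.54)**2+(X0[...,1]-.21)**2<.0036)];print("orig cap",np.median(b,0))
hsv=cv2.cvtColor(p,cv2.COLOR_RGB2HSV);M=np.zeros((400,640),np.uint8);M[160:260,290:440]=((hsv[...,0]>18)&(hsv[...,0]<35)&(hsv[...,1]>90)&(X[...,2]>.012))[160:260,290:440]
N,L,St,C=cv2.connectedComponentsWithStats(M)
for i in range(1,N):
    if St[i,4]>9: q=np.median(X[L==i],0);print(St[i,4],q.round(3),"pan",((q[:2]-c)@ux).round(3),((q[:2]-c)@uy).round(3))
E
```

```text
clock: 42.02
ee_pos: [0.4451, 0.2995, 0.0845]
tool_rot: [-1.762, -2.586, -0.08]
force: [-5.1, -2.9, 11.7]
opening: 0.0183
gripper_force: 119.3
tcp pan 0.30599843932305903 -0.017251324523760537
row [-0.097, 0.013, 0.047, 0.004] n 0.1 hdg 111.5 ee [0.4451 0.2995 0.0845] q [ 0.16  0.57 -0.97  1.99  0.6   0.85 -0.76]
bottle cap 76 [0.55636586 0.21682663 0.15933158]
orig cap [0.53303281 0.20598638 0.15913048]
377 [0.364 0.121 0.044] pan 0.17 0.124
74 [0.442 0.362 0.028] pan 0.366 -0.037
36 [0.478 0.075 0.025] pan 0.084 0.034
40 [0.483 0.15  0.022] pan 0.153 0.002
40 [0.498 0.01  0.026] pan 0.017 0.04
42 [0.525 0.165 0.022] pan 0.152 -0.042
```

```bash
python3 -m pendant '[[[-0.1,-0.03,0,0],[-0.22,-0.03,-0.01,0],[-0.34,-0.03,-0.015,0],[-0.46,-0.03,-0.02,0],[-0.58,-0.03,-0.02,0],[-0.7,-0.03,-0.025,0],[-0.82,-0.03,-0.03,0],[-0.92,-0.03,-0.035,0],[-1.02,-0.03,-0.04,0],[-1.12,-0.03,-0.04,0]]]'; cat > see.py <<'E'
from h import *
from scipy.spatial.transform import Rotation as R
c=np.array([.541,.0085]);ux=np.array([-.366,.931]);uy=np.array([-.931,-.366])
o=get_obs();e=o["ee_pos"][:2]-c;print("tcp pan",(e@ux).round(4),(e@uy).round(4),"lip ~",(e@ux-.127).round(4))
p,X,ok=cloud('scene')
b=X[ok&(X[...,2]>.145)&(X[...,2]<.17)&((X[...,0]-.556)**2+(X[...,1]-.217)**2<.0016)]
if len(b): print("bottle cap",len(b),np.median(b,0).round(4),"moved",np.linalg.norm(np.median(b,0)[:2]-[.533,.206]).round(4))
hsv=cv2.cvtColor(p,cv2.COLOR_RGB2HSV);M=np.zeros((400,640),np.uint8);M[150:260,250:440]=((hsv[...,0]>18)&(hsv[...,0]<35)&(hsv[...,1]>90)&(X[...,2]>.012))[150:260,250:440]
N,L,St,C=cv2.connectedComponentsWithStats(M)
T=R.from_rotvec(o["tool_rot"]).as_matrix();u=-T[:2,0]/np.linalg.norm(T[:2,0])
for i in range(1,N):
    if St[i,4]>6:
        q=np.median(X[L==i],0);w=q-o["ee_pos"];print(St[i,4],q.round(3),"pan",((q[:2]-c)@ux).round(3),((q[:2]-c)@uy).round(3),"scoop x,y,z",(w[:2]@u-.0815).round(3),(w[:2]@np.array([-u[1],u[0]])).round(3),(w[2]+.083).round(3))
E
python3 see.py
```

```text
clock: 43.32
ee_pos: [0.4664, 0.2528, 0.0863]
tool_rot: [-1.755, -2.588, -0.102]
force: [-4.5, 6.3, 7.0]
opening: 0.018
gripper_force: 118.1
tcp pan 0.2547 -0.0199 lip ~ 0.1277
bottle cap 75 [0.5628 0.2157 0.1595] moved 0.0313
371 [0.363 0.122 0.043] pan 0.17 0.124 scoop x,y,z 0.002 -0.144 0.04
80 [0.435 0.362 0.027] pan 0.368 -0.031 scoop x,y,z -0.195 0.012 0.024
34 [0.478 0.074 0.025] pan 0.084 0.034 scoop x,y,z 0.088 -0.055 0.022
43 [0.497 0.01  0.025] pan 0.018 0.041 scoop x,y,z 0.155 -0.062 0.022
11 [0.489 0.133 0.027] pan 0.135 0.003 scoop x,y,z 0.038 -0.023 0.023
13 [0.534 0.151 0.027] pan 0.136 -0.046 scoop x,y,z 0.038 0.025 0.024
```

```bash
python3 -m pendant '[[[-0.05,-0.06,0,0],[-0.12,-0.08,0,0],[-0.19,-0.08,0,0],[-0.25,-0.08,0,0],[-0.25,-0.08,0,0]]]'; python3 see.py
```

```text
clock: 44.0
ee_pos: [0.4667, 0.2496, 0.0889]
tool_rot: [-1.746, -2.585, -0.125]
force: [-6.4, 16.8, 12.1]
opening: 0.0182
gripper_force: 118.5
tcp pan 0.2516 -0.019 lip ~ 0.1246
bottle cap 76 [0.5621 0.2159 0.1592] moved 0.0307
385 [0.363 0.122 0.044] pan 0.17 0.124 scoop x,y,z -0.002 -0.144 0.038
81 [0.436 0.363 0.028] pan 0.368 -0.032 scoop x,y,z -0.198 0.014 0.022
35 [0.48  0.075 0.025] pan 0.084 0.033 scoop x,y,z 0.086 -0.054 0.019
13 [0.489 0.133 0.028] pan 0.135 0.003 scoop x,y,z 0.035 -0.023 0.022
40 [0.498 0.01  0.026] pan 0.017 0.04 scoop x,y,z 0.152 -0.061 0.02
7 [0.564 0.242 0.101] pan 0.209 -0.106 scoop x,y,z -0.038 0.087 0.095
14 [0.533 0.151 0.029] pan 0.136 -0.045 scoop x,y,z 0.034 0.025 0.023
```

```bash
python3 -m pendant '[[[0.08,-0.02,-0.02,0],[0.15,-0.02,-0.03,0],[0.22,-0.03,-0.04,0],[0.3,-0.03,-0.06,0],[0.38,-0.03,-0.08,0],[0.46,-0.03,-0.1,0],[0.55,-0.03,-0.12,0],[0.6,-0.03,-0.14,0]]]'; python3 see.py; python3 -c "
from h import *
tilt()"
```

```text
clock: 45.05
ee_pos: [0.4543, 0.2608, 0.0917]
tool_rot: [-1.761, -2.589, -0.086]
force: [0.4, -0.2, -1.4]
opening: 0.0179
gripper_force: 117.2
tcp pan 0.2666 -0.0116 lip ~ 0.1396
bottle cap 76 [0.5626 0.216  0.159 ] moved 0.0312
376 [0.364 0.121 0.043] pan 0.17 0.124 scoop x,y,z 0.015 -0.136 0.035
81 [0.434 0.362 0.027] pan 0.369 -0.03 scoop x,y,z -0.183 0.018 0.019
35 [0.478 0.075 0.025] pan 0.085 0.034 scoop x,y,z 0.1 -0.046 0.016
37 [0.482 0.134 0.03 ] pan 0.138 0.009 scoop x,y,z 0.047 -0.021 0.022
41 [0.499 0.01  0.026] pan 0.017 0.039 scoop x,y,z 0.168 -0.051 0.017
35 [0.523 0.152 0.032] pan 0.14 -0.035 scoop x,y,z 0.045 0.023 0.023
7 [0.564 0.242 0.101] pan 0.209 -0.107 scoop x,y,z -0.023 0.095 0.092
tool z [ 0.0235  0.0514 -0.9984] x.z [0.0392 0.0407] tilt deg 3.24
```

```bash
python3 -m pendant '[[[0.03,-0.02,-0.04,0],[0.08,-0.04,-0.12,0],[0.14,-0.06,-0.25,0],[0.2,-0.08,-0.45,0],[0.22,-0.1,-0.7,0],[0.22,-0.1,-0.92,0],[0.22,-0.1,-1.08,0],[0.22,-0.1,-1.12,0]]]'; python3 see.py
```

```text
clock: 46.1
ee_pos: [0.445, 0.2664, 0.1487]
tool_rot: [-1.762, -2.589, -0.088]
force: [0.7, -0.4, -2.4]
opening: 0.0184
gripper_force: 117.3
tcp pan 0.2753 -0.005 lip ~ 0.1483
bottle cap 73 [0.5628 0.2161 0.1596] moved 0.0315
390 [0.364 0.121 0.043] pan 0.17 0.124 scoop x,y,z 0.024 -0.129 -0.022
83 [0.435 0.362 0.027] pan 0.368 -0.031 scoop x,y,z -0.174 0.026 -0.039
51 [0.473 0.139 0.087] pan 0.147 0.016 scoop x,y,z 0.047 -0.021 0.021
36 [0.478 0.074 0.026] pan 0.084 0.034 scoop x,y,z 0.109 -0.04 -0.04
41 [0.515 0.157 0.089] pan 0.148 -0.03 scoop x,y,z 0.046 0.025 0.023
42 [0.498 0.01  0.025] pan 0.017 0.039 scoop x,y,z 0.177 -0.045 -0.041
```

```bash
python3 -m pendant '[[[-1.1,0,-0.02,0],[-1.9,0,-0.05,0],[-2.4,0,-0.08,0],[-2.75,0,-0.1,0],[-2.95,0,-0.12,0],[-3.05,0,-0.12,0],[-3.05,0,-0.12,0]]]'; python3 see.py; python3 -c "
from h import *
tilt();go(.36,.35,.30,180);go(.44,.26,.30,270)"
```

```text
clock: 47.02
ee_pos: [0.5002, 0.1251, 0.148]
tool_rot: [-1.76, -2.589, -0.087]
force: [0.0, 0.7, -2.1]
opening: 0.0182
gripper_force: 117.3
tcp pan 0.1234 -0.0047 lip ~ -0.0036
bottle cap 75 [0.5626 0.2159 0.1597] moved 0.0312
108 [0.359 0.081 0.034] pan 0.134 0.143 scoop x,y,z -0.092 -0.148 -0.031
81 [0.435 0.363 0.027] pan 0.368 -0.031 scoop x,y,z -0.326 0.027 -0.038
10 [0.558 0.241 0.102] pan 0.21 -0.101 scoop x,y,z -0.168 0.096 0.037
49 [ 0.547 -0.09   0.027] pan -0.094 0.03 scoop x,y,z 0.136 -0.036 -0.038
58 [ 0.614 -0.06   0.027] pan -0.091 -0.043 scoop x,y,z 0.133 0.038 -0.038
tool z [ 0.0233  0.0518 -0.9984] x.z [0.0395 0.0408] tilt deg 3.25
row [5.326, -0.828, -2.867, -68.318] n 6.4 hdg 111.7 ee [0.5001 0.1254 0.1481] q [ 0.63  0.45 -1.09  1.99  0.45  0.93 -0.3 ]
row [3.064, -0.003, -2.923, -158.318] n 14.8 hdg 111.7 ee [0.5001 0.1254 0.1481] q [ 0.63  0.45 -1.09  1.99  0.45  0.93 -0.3 ]
```

Both spilled chunks landed back in the pan, A at pan (-0.094,0.030) and B at (-0.091,-0.043). Two are in the dish. I now scoop B at the clear end wall.

```bash
python3 -m pendant '[[[0,0.14,0.1,0],[0,0.28,0.4,0],[0,0.28,0.8,0],[0,0.28,1.05,0],[0,0.28,1.18,0],[0,0.28,1.24,0],[0,0.28,1.28,0]]]'; python3 see.py
```

```text
clock: 47.95
ee_pos: [0.517, 0.145, 0.0901]
tool_rot: [-1.746, -2.599, -0.112]
force: [-9.8, 9.5, 29.5]
opening: 0.0183
gripper_force: 145.4
tcp pan 0.1359 -0.0276 lip ~ 0.0089
bottle cap 76 [0.5629 0.2159 0.1593] moved 0.0315
145 [0.358 0.087 0.04 ] pan 0.14 0.142 scoop x,y,z -0.088 -0.169 0.033
11 [0.527 0.172 0.232] pan 0.157 -0.047 scoop x,y,z -0.103 0.02 0.225
78 [0.436 0.362 0.026] pan 0.368 -0.032 scoop x,y,z -0.313 0.008 0.019
25 [0.471 0.077 0.026] pan 0.089 0.04 scoop x,y,z -0.036 -0.068 0.019
21 [0.492 0.006 0.027] pan 0.016 0.047 scoop x,y,z 0.037 -0.076 0.02
7 [0.562 0.241 0.105] pan 0.209 -0.105 scoop x,y,z -0.153 0.078 0.098
44 [ 0.55  -0.096  0.025] pan -0.101 0.03 scoop x,y,z 0.154 -0.061 0.018
37 [ 0.623 -0.066  0.026] pan -0.1 -0.048 scoop x,y,z 0.154 0.017 0.019
```

```bash
python3 -m pendant '[[[-0.02,-0.08,-0.08,0],[-0.04,-0.12,-0.09,0],[-0.04,-0.12,-0.09,0]]]'; python3 see.py | head -1; python3 -c "
from h import *
go(.5,.0,.09,111.5)"
```

```text
clock: 48.38
ee_pos: [0.5135, 0.1334, 0.0912]
tool_rot: [-1.756, -2.597, -0.102]
force: [-0.5, 3.6, 8.4]
opening: 0.0183
gripper_force: 142.5
tcp pan 0.1263 -0.0201 lip ~ -0.0007
row [-2.371, -1.241, -0.137, 0.417] n 2.1 hdg 111.9 ee [0.5135 0.1333 0.0912] q [ 0.52  0.55 -0.99  2.    0.57  0.84 -0.38]
```

```bash
python3 -m pendant '[[[-0.2,0,-0.01,0],[-0.45,0,-0.02,0],[-0.7,0,-0.03,0],[-0.95,0,-0.04,0],[-1.2,0,-0.05,0],[-1.45,0,-0.06,0],[-1.65,0,-0.065,0],[-1.85,0,-0.07,0],[-2.0,0,-0.075,0],[-2.12,0,-0.08,0],[-2.22,0,-0.085,0],[-2.28,0,-0.085,0]]]'; python3 see.py
```

```text
clock: 49.92
ee_pos: [0.5519, 0.0222, 0.0886]
tool_rot: [-1.761, -2.589, -0.087]
force: [-0.1, -0.5, -1.3]
opening: 0.0182
gripper_force: 140.8
tcp pan 0.0088 -0.0152 lip ~ -0.1182
bottle cap 75 [0.5632 0.2163 0.1596] moved 0.0319
392 [0.364 0.124 0.044] pan 0.172 0.122 scoop x,y,z -0.245 -0.137 0.038
81 [0.437 0.362 0.028] pan 0.367 -0.032 scoop x,y,z -0.44 0.018 0.022
37 [0.479 0.075 0.025] pan 0.084 0.033 scoop x,y,z -0.157 -0.048 0.019
10 [0.56  0.241 0.104] pan 0.21 -0.103 scoop x,y,z -0.282 0.088 0.098
11 [ 0.629 -0.066  0.025] pan -0.101 -0.055 scoop x,y,z 0.029 0.04 0.02
```

```bash
sed "s/cloud('scene')/cloud('top')/; s/M\[150:260,250:440\]/M[150:260,210:400]/; s/\[150:260,250:440\]/[150:260,210:400]/; s/St\[i,4\]>6/St[i,4]>3/" see.py > seet.py; python3 seet.py
```

```text
tcp pan 0.0084 -0.0152 lip ~ -0.1186
bottle cap 53 [0.5584 0.2134 0.1598] moved 0.0264
18 [0.548 0.055 0.354] pan 0.041 -0.024 scoop x,y,z -0.114 0.009 0.349
16 [0.548 0.237 0.102] pan 0.21 -0.09 scoop x,y,z -0.283 0.076 0.096
8 [0.565 0.386 0.03 ] pan 0.343 -0.161 scoop x,y,z -0.416 0.147 0.024
7 [0.532 0.221 0.023] pan 0.201 -0.07 scoop x,y,z -0.274 0.055 0.018
34 [0.491 0.009 0.026] pan 0.019 0.046 scoop x,y,z -0.092 -0.061 0.02
7 [ 0.394 -0.044  0.512] pan 0.005 0.156 scoop x,y,z -0.079 -0.171 0.507
47 [ 0.351 -0.071  0.548] pan -0.005 0.206 scoop x,y,z -0.069 -0.222 0.542
25 [0.472 0.072 0.026] pan 0.085 0.041 scoop x,y,z -0.158 -0.056 0.02
56 [0.429 0.359 0.029] pan 0.367 -0.024 scoop x,y,z -0.44 0.009 0.023
30 [0.367 0.16  0.046] pan 0.205 0.106 scoop x,y,z -0.278 -0.121 0.041
6 [0.349 0.064 0.038] pan 0.121 0.158 scoop x,y,z -0.195 -0.173 0.032
```

```bash
python3 -m pendant '[[[0.3,0.05,0,0],[0.6,0.12,0.02,0],[0.6,0.12,0.08,0],[0.5,0.12,0.09,0],[0.35,0.12,0.09,0],[0.2,0.12,0.08,0],[0.08,0.12,0.07,0],[0,0.12,0.07,0],[-0.06,0.12,0.07,0],[-0.06,0.12,0.07,0]]]'; python3 see.py
```

```text
clock: 51.28
ee_pos: [0.5582, 0.0214, 0.0849]
tool_rot: [-1.761, -2.588, -0.085]
force: [-3.8, -0.8, -1.7]
opening: 0.0184
gripper_force: 140.4
tcp pan 0.0057 -0.0208 lip ~ -0.1213
bottle cap 75 [0.5626 0.216  0.1593] moved 0.0313
401 [0.364 0.122 0.044] pan 0.17 0.123 scoop x,y,z -0.246 -0.143 0.042
82 [0.431 0.362 0.027] pan 0.369 -0.027 scoop x,y,z -0.445 0.007 0.025
34 [0.479 0.075 0.025] pan 0.084 0.034 scoop x,y,z -0.16 -0.054 0.023
10 [0.565 0.241 0.104] pan 0.208 -0.107 scoop x,y,z -0.284 0.087 0.102
```

```bash
python3 -m pendant '[[[0.04,-0.02,0,0],[0.1,-0.04,-0.05,0],[0.16,-0.05,-0.15,0],[0.2,-0.05,-0.3,0],[0.2,-0.05,-0.5,0],[0.2,-0.05,-0.8,0],[0.2,-0.05,-1.15,0],[0.2,-0.05,-1.5,0],[0.2,-0.05,-1.8,0],[0.2,-0.05,-2.0,0]]]'; python3 see.py; python3 seet.py | tail -9; python3 - <<'E'
from h import *
p,X,ok=cloud('scene');o=get_obs();W=X-o["ee_pos"];d=np.array([.366,-.931]);uy=np.array([-.931,-.366]);F=W[...,:2]@d;S=W[...,:2]@uy
m=ok&(F>.03)&(F<.16)&(abs(S)<.06)&(X[...,2]>.08)&(W[...,2]<-.02)
print(m.sum(),"fwd",np.percentile(F[m],[1,99]).round(3),"side",np.percentile(S[m],[1,99]).round(3))
for a in np.arange(.035,.14,.01):
    k=m&(F>a)&(F<a+.01)&(abs(S)<.025)
    if k.sum(): print(round(a,3),k.sum(),np.percentile(W[k][:,2],[10,50,90]).round(4))
E
```

```text
clock: 52.58
ee_pos: [0.5506, 0.0252, 0.1867]
tool_rot: [-1.762, -2.59, -0.088]
force: [-0.2, -0.6, -1.6]
opening: 0.0178
gripper_force: 140.6
tcp pan 0.012 -0.015 lip ~ -0.115
bottle cap 76 [0.5633 0.2158 0.1598] moved 0.0318
398 [0.365 0.124 0.044] pan 0.172 0.122 scoop x,y,z -0.242 -0.136 -0.06
81 [0.436 0.362 0.028] pan 0.367 -0.031 scoop x,y,z -0.437 0.017 -0.075
44 [0.478 0.075 0.026] pan 0.085 0.035 scoop x,y,z -0.154 -0.05 -0.078
44 [0.497 0.011 0.026] pan 0.019 0.04 scoop x,y,z -0.088 -0.055 -0.078
43 [ 0.623 -0.066  0.026] pan -0.1 -0.049 scoop x,y,z 0.03 0.033 -0.077
4 [0.534 0.2   0.02 ] pan 0.181 -0.064 scoop x,y,z -0.25 0.048 -0.084
5 [0.532 0.22  0.022] pan 0.2 -0.069 scoop x,y,z -0.27 0.053 -0.083
33 [0.491 0.01  0.026] pan 0.019 0.046 scoop x,y,z -0.089 -0.062 -0.078
28 [0.472 0.072 0.027] pan 0.085 0.041 scoop x,y,z -0.154 -0.056 -0.078
10 [ 0.359 -0.04   0.596] pan 0.021 0.187 scoop x,y,z -0.092 -0.203 0.491
23 [ 0.334 -0.053  0.61 ] pan 0.019 0.215 scoop x,y,z -0.089 -0.231 0.505
54 [0.427 0.359 0.029] pan 0.368 -0.022 scoop x,y,z -0.438 0.007 -0.076
32 [0.366 0.161 0.045] pan 0.206 0.108 scoop x,y,z -0.276 -0.123 -0.06
5 [0.35  0.062 0.033] pan 0.119 0.158 scoop x,y,z -0.19 -0.174 -0.071
781 fwd [0.062 0.153] side [-0.047  0.037]
0.055 23 [-0.028  -0.0245 -0.0217]
0.065 60 [-0.0491 -0.0379 -0.0306]
0.075 42 [-0.0528 -0.0493 -0.0473]
0.085 44 [-0.0484 -0.0452 -0.0417]
0.095 46 [-0.0446 -0.0411 -0.0372]
0.105 52 [-0.04   -0.0362 -0.0335]
0.115 52 [-0.0347 -0.0322 -0.0291]
0.125 53 [-0.0313 -0.0277 -0.0247]
0.135 53 [-0.027  -0.0236 -0.021 ]
```

```bash
python3 -m pendant '[[[0.5,0.02,0,0],[0.82,0.03,0.6,0],[0.82,0.03,1.4,0],[0.82,0.03,1.9,0],[0.82,0.03,2.0,0],[0.82,0.03,2.0,0]]]' 0 120; python3 -m pendant '[[[0,0,0,0],[0,0,0,0],[0,0,0.02,0]]]' 0.3 60; python3 -m pendant '[[[0,0,0,0],[0,0,0,0]]]' 0 120;  python3 - <<'E'
from h import *
c=np.array([.541,.0085]);ux=np.array([-.366,.931]);o=get_obs();p,X,ok=cloud('scene');W=X-o["ee_pos"];d=-ux;uy=np.array([-.931,-.366]);F=W[...,:2]@d;S=W[...,:2]@uy
e=o["ee_pos"][:2]-c;print(e@ux,e@uy)
for a in np.arange(.045,.16,.01):
    k=ok&(F>a)&(F<a+.01)&(abs(S)<.025)&(W[...,2]<-.02)
    if k.sum(): print(round(a,3),k.sum(),np.percentile(X[k][:,2],[10,50,90]).round(4))
E
```

```text
clock: 53.48
ee_pos: [0.5389, 0.0691, 0.0871]
tool_rot: [-1.76, -2.588, -0.087]
force: [0.1, 0.5, -1.0]
opening: 0.018
gripper_force: 140.5
clock: 53.85
ee_pos: [0.5397, 0.069, 0.0871]
tool_rot: [-1.762, -2.59, -0.088]
force: [0.7, -1.0, -0.9]
opening: 0.0257
gripper_force: 0.0
clock: 54.1
ee_pos: [0.5394, 0.069, 0.0871]
tool_rot: [-1.761, -2.59, -0.087]
force: [-1.6, -0.3, 5.9]
opening: 0.0143
gripper_force: 117.7
0.05691681426854992 -0.020677480964779747
0.045 46 [0.0375 0.0431 0.0507]
0.055 57 [0.0197 0.0267 0.0344]
0.065 43 [0.0073 0.0099 0.0172]
0.075 37 [0.0079 0.0107 0.0147]
0.085 40 [0.0139 0.0175 0.0202]
0.095 43 [0.0202 0.0233 0.0265]
0.105 41 [0.0256 0.0293 0.0332]
0.115 44 [0.0312 0.0337 0.0376]
0.125 48 [0.0364 0.0396 0.0427]
0.135 46 [0.0412 0.0441 0.0464]
0.145 47 [0.0007 0.0251 0.0464]
0.155 36 [0.0017 0.0036 0.0257]
```

```bash
python3 -m pendant '[[[0,0,0,0],[0,0,0,0],[0,0,0,0]]]' 0.6 120; cat > fl.py <<'E'
from h import *
c=np.array([.541,.0085]);ux=np.array([-.366,.931]);o=get_obs();p,X,ok=cloud('scene');W=X-o["ee_pos"];uy=np.array([-.931,-.366]);F=-W[...,:2]@ux;S=W[...,:2]@uy
e=o["ee_pos"][:2]-c;print(e@ux,e@uy)
for a in np.arange(.035,.16,.01):
    k=ok&(F>a)&(F<a+.01)&(abs(S)<.025)&(W[...,2]<-.02)
    if k.sum(): print(round(a,3),np.percentile(X[k][:,2],[10,50,90]).round(4))
h=X[ok&(F<-.0)&(F>-.09)&(abs(S)<.04)&(W[...,2]<.03)&(W[...,2]>-.05)&(p.max(-1)<75)];print("handle",len(h),rect(h),np.percentile(h[:,2],[5,50,95]).round(3))
E
python3 fl.py
```

```text
clock: 54.52
ee_pos: [0.5387, 0.069, 0.0859]
tool_rot: [-1.761, -2.588, -0.087]
force: [0.1, -0.3, 1.6]
opening: 0.0509
gripper_force: 0.0
0.05720186207530335 -0.019992552519131325
0.035 [0.0029 0.0069 0.0639]
0.045 [0.0368 0.0438 0.0506]
0.055 [0.0194 0.0261 0.0336]
0.065 [0.0056 0.0104 0.0171]
0.075 [0.0084 0.0118 0.0149]
0.085 [0.014  0.0171 0.0203]
0.095 [0.0202 0.0219 0.0251]
0.105 [0.0253 0.0288 0.0318]
0.115 [0.0298 0.0346 0.0372]
0.125 [0.0359 0.0391 0.0419]
0.135 [0.0406 0.0433 0.046 ]
0.145 [0.0027 0.027  0.0469]
0.155 [0.0009 0.0042 0.0264]
handle 36 (array([537.4,  97.3]), array([33.2, 60. ]), 52.4) [0.04  0.048 0.07 ]
```

```bash
python3 -m pendant '[[[0,0,0.44,0],[0,0,0.44,0]]]'; python3 -m pendant '[[[0,0,0,0],[0,0,0,0],[0,0,0,0],[0.1,0,-0.6,0],[0.45,0,-0.6,0],[0.45,0,-0.2,0],[0.45,0,0.14,0],[0.45,0,0.16,0]]]' 0 40; python3 -m pendant '[[[0,0,0,0],[0,0,0,0],[0,0,-0.2,0]]]' 0.6; python3 fl.py
```

```text
clock: 54.82
ee_pos: [0.5373, 0.0697, 0.0616]
tool_rot: [-1.759, -2.586, -0.082]
force: [-0.4, 0.8, -0.5]
opening: 0.0513
gripper_force: 0.0
clock: 55.82
ee_pos: [0.5318, 0.094, 0.0617]
tool_rot: [-1.756, -2.594, -0.08]
force: [-16.2, -4.4, 50.6]
opening: 0.0191
gripper_force: 62.4
clock: 56.2
ee_pos: [0.5293, 0.0902, 0.065]
tool_rot: [-1.759, -2.586, -0.082]
force: [0.2, -0.1, -0.6]
opening: 0.0513
gripper_force: 0.0
0.08037124453558685 -0.019009741147843234
0.035 [0.0013 0.0042 0.0219]
0.045 [0.0299 0.037  0.043 ]
0.055 [0.0082 0.0188 0.0276]
0.065 [0.0066 0.0096 0.0126]
0.075 [0.0097 0.0137 0.0176]
0.085 [0.0164 0.0188 0.0216]
0.095 [0.0197 0.0222 0.0252]
0.105 [0.0243 0.027  0.0309]
0.115 [0.0286 0.032  0.0343]
0.125 [0.0322 0.0354 0.039 ]
0.135 [0.0038 0.038  0.042 ]
0.145 [0.0007 0.0042 0.0065]
0.155 [0.001  0.0039 0.0061]
handle 59 (array([526.1, 123.9]), array([43.8, 39.3]), 79.3) [0.021 0.06  0.068]
```

```bash
python3 -m pendant '[[[0.74,0,0.08,0],[0.74,0,0.08,0]]]' 0.5 20; python3 -m pendant '[[[0,0,0,0],[0,0,0,0],[0,0,-0.2,0],[0,0,-0.5,0],[0,0,-0.5,0]]]' 0 20; sed -i 's/arange(.035,.16/arange(.065,.2/' fl.py; python3 fl.py
```

```text
clock: 56.5
ee_pos: [0.516, 0.1289, 0.0647]
tool_rot: [-1.753, -2.592, -0.089]
force: [-0.3, 0.4, 0.5]
opening: 0.0427
gripper_force: 0.0
clock: 57.12
ee_pos: [0.5184, 0.1243, 0.0912]
tool_rot: [-1.763, -2.59, -0.091]
force: [0.9, 0.5, -1.5]
opening: 0.0194
gripper_force: 20.2
0.11611687163489198 -0.02135565320520467
0.065 [0.0005 0.0041 0.0061]
0.075 [0.0017 0.0691 0.0701]
0.085 [0.0487 0.0556 0.0651]
0.095 [0.0315 0.0356 0.0434]
0.105 [0.0336 0.0364 0.0394]
0.115 [0.0373 0.0405 0.0431]
0.125 [0.0419 0.0442 0.0467]
0.135 [0.0456 0.0484 0.0507]
0.145 [0.0476 0.0529 0.0556]
0.155 [0.0476 0.0568 0.0598]
0.165 [0.0056 0.0597 0.063 ]
0.175 [0.0011 0.0057 0.0647]
0.185 [-0.0011  0.0026  0.005 ]
0.195 [0.0019 0.0044 0.0069]
handle 5 (array([508.8, 125.1]), array([60.6,  3.4]), 20.3) [0.041 0.043 0.044]
```

```bash
python3 -m pendant '[[[0,0,0,0],[0,0,0,0]]]' 0.235 20; python3 fl.py | sed -n '1p;4,12p'
```

```text
clock: 57.42
ee_pos: [0.5172, 0.1242, 0.0895]
tool_rot: [-1.761, -2.589, -0.087]
force: [0.6, 1.3, -0.4]
opening: 0.02
gripper_force: 1.4
0.11647447700493188 -0.020164561416198816
0.085 [0.0113 0.0243 0.0361]
0.095 [0.0048 0.0079 0.0102]
0.105 [0.009  0.0107 0.0148]
0.115 [0.0124 0.0139 0.0172]
0.125 [0.0148 0.0182 0.0209]
0.135 [0.0173 0.021  0.0238]
0.145 [0.0212 0.023  0.0252]
0.155 [0.0231 0.0261 0.0294]
0.165 [0.0261 0.0286 0.0311]
```

```bash
python3 -m pendant '[[[0,0,0,0],[0,0,-0.02,0]]]' 0.3 20; python3 -m pendant '[[[0,0,0,0],[0,0,0,0]]]' 0 120; python3 fl.py | sed -n '1p;4,12p'
```

```text
clock: 57.72
ee_pos: [0.5168, 0.1243, 0.0903]
tool_rot: [-1.76, -2.589, -0.086]
force: [-0.5, -0.4, -0.7]
opening: 0.0259
gripper_force: 0.0
clock: 57.98
ee_pos: [0.5171, 0.1244, 0.0907]
tool_rot: [-1.761, -2.589, -0.087]
force: [-0.1, 0.7, 1.5]
opening: 0.0158
gripper_force: 117.6
0.11662886321109756 -0.02015817973461824
0.085 [0.0159 0.0366 0.053 ]
0.095 [0.0053 0.008  0.0107]
0.105 [0.0065 0.0093 0.0119]
0.115 [0.0091 0.0114 0.0144]
0.125 [0.0086 0.0127 0.0164]
0.135 [0.0122 0.0148 0.0184]
0.145 [0.0139 0.017  0.0204]
0.155 [0.0164 0.0194 0.0231]
0.165 [0.0178 0.0201 0.0224]
```

```bash
python3 -m pendant '[[[0,0,0,0],[0,0,0,0]]]' 0.32 20; python3 -m pendant '[[[0,0,0,0],[0,0,0,0],[-0.15,-0.01,0.02,0],[-0.4,-0.01,0.02,0],[-0.65,-0.01,0.02,0],[-0.9,-0.01,0.01,0],[-1.1,-0.01,0,0],[-1.22,-0.01,0,0]]]' 0 120; python3 see.py
```

```text
clock: 58.28
ee_pos: [0.5168, 0.1241, 0.0903]
tool_rot: [-1.761, -2.589, -0.087]
force: [-0.3, 0.4, -1.3]
opening: 0.0272
gripper_force: 0.0
clock: 59.28
ee_pos: [0.5355, 0.0809, 0.0906]
tool_rot: [-1.746, -2.582, -0.107]
force: [-11.7, 22.0, 12.9]
opening: 0.0175
gripper_force: 119.1
tcp pan 0.0694 -0.0214 lip ~ -0.0576
bottle cap 75 [0.563  0.2154 0.1595] moved 0.0314
210 [0.372 0.144 0.044] pan 0.188 0.108 scoop x,y,z -0.201 -0.128 0.037
8 [0.542 0.109 0.235] pan 0.094 -0.037 scoop x,y,z -0.105 0.016 0.228
81 [0.437 0.362 0.028] pan 0.367 -0.032 scoop x,y,z -0.379 0.013 0.02
47 [0.497 0.01  0.026] pan 0.017 0.04 scoop x,y,z -0.03 -0.062 0.018
7 [0.565 0.242 0.102] pan 0.208 -0.107 scoop x,y,z -0.22 0.087 0.094
43 [ 0.549 -0.097  0.026] pan -0.101 0.031 scoop x,y,z 0.088 -0.053 0.018
40 [ 0.622 -0.069  0.03 ] pan -0.102 -0.047 scoop x,y,z 0.09 0.025 0.023
```

```bash
python3 -m pendant '[[[0.05,0,-0.05,0],[0.15,0,-0.2,0],[0.3,0,-0.5,0],[0.5,0.02,-0.9,0],[0.75,0.05,-1.4,0],[1.05,0.08,-1.9,0],[1.45,0.1,-2.5,0],[1.95,0.12,-3,0],[2.55,0.15,-3.4,0],[3.25,0.2,-3.5,0],[4.05,0.25,-3.5,0],[4.95,0.27,-3.5,0]]]'; python3 -m pendant '[[[0.9,0,0,0],[1.8,0,0,0],[2.6,0,0,0],[3.3,0,0.3,0],[3.85,0,0.8,0],[4.2,0,1.3,0],[4.4,0,1.7,0],[4.45,0,2.0,0]]]'; python3 see.py; python3 -c "
from h import *
go(.377,.522,.19,111.5)"
```

```text
clock: 60.82
ee_pos: [0.4561, 0.2945, 0.2739]
tool_rot: [-1.764, -2.589, -0.088]
force: [0.7, -0.7, -1.2]
opening: 0.0173
gripper_force: 117.6
clock: 61.82
ee_pos: [0.3763, 0.5056, 0.1811]
tool_rot: [-1.76, -2.589, -0.086]
force: [-0.2, -0.5, -1.6]
opening: 0.0173
gripper_force: 117.7
tcp pan 0.5231 -0.0286 lip ~ 0.3961
bottle cap 76 [0.5627 0.216  0.1593] moved 0.0314
400 [0.363 0.124 0.044] pan 0.173 0.123 scoop x,y,z 0.268 -0.153 -0.054
88 [0.456 0.355 0.104] pan 0.354 -0.048 scoop x,y,z 0.087 0.018 0.005
34 [0.478 0.075 0.025] pan 0.085 0.034 scoop x,y,z 0.357 -0.064 -0.073
40 [0.497 0.01  0.025] pan 0.017 0.04 scoop x,y,z 0.424 -0.071 -0.073
10 [0.559 0.241 0.103] pan 0.21 -0.102 scoop x,y,z 0.232 0.072 0.005
44 [ 0.55  -0.097  0.026] pan -0.101 0.03 scoop x,y,z 0.542 -0.061 -0.072
row [0.332, 0.152, -0.202, 0.106] n 0.3 hdg 111.6 ee [0.3762 0.5043 0.179 ] q [-0.22  0.61 -1.02  1.71  0.58  1.09 -1.04]
```

```bash
python3 -m pendant '[[[1.2,0,-0.05,0],[2.3,0,-0.5,0],[2.3,0,-1.4,0]]]'; python3 see.py | tail -6; python3 -c "
from h import *
go(.50,-.22,.30,111.5)"
```

```text
clock: 62.25
ee_pos: [0.3273, 0.6113, 0.2559]
tool_rot: [-1.749, -2.591, -0.082]
force: [0.1, 0.5, -1.1]
opening: 0.0174
gripper_force: 117.8
82 [0.436 0.362 0.028] pan 0.368 -0.032 scoop x,y,z 0.19 0.008 -0.145
37 [0.477 0.074 0.025] pan 0.085 0.035 scoop x,y,z 0.472 -0.062 -0.148
12 [0.467 0.335 0.029] pan 0.331 -0.05 scoop x,y,z 0.227 0.026 -0.143
41 [0.497 0.01  0.025] pan 0.017 0.04 scoop x,y,z 0.54 -0.068 -0.148
9 [0.562 0.242 0.102] pan 0.21 -0.105 scoop x,y,z 0.349 0.079 -0.071
44 [ 0.55  -0.096  0.026] pan -0.101 0.03 scoop x,y,z 0.658 -0.059 -0.147
row [-16.674, -2.979, -1.628, 0.323] n 13.6 hdg 111.8 ee [0.3307 0.6131 0.2649] q [-0.44  0.64 -1.03  1.47  0.57  1.28 -1.13]
```

```bash
python3 -m pendant '[[[-16.35,-4.04,-1.3,0],[-16.35,-4.04,-1.3,0],[-16.35,-4.04,-1.3,0],[-16.35,-4.04,-1.3,0],[-16.35,-4.04,-1.3,0],[-16.35,-4.04,-1.3,0],[-16.35,-4.04,-1.3,0],[-16.35,-4.04,-1.3,0],[-16.35,-4.04,-1.3,0],[-16.35,-4.04,-1.3,0],[-16.35,-4.04,-1.3,0],[-16.35,-4.04,-1.3,0]]]'; python3 -c "
from h import *
go(.447,-.222,.12,111.5);go(.447,-.222,.102,111.5)"
```

```text
clock: 63.8
ee_pos: [0.4273, -0.1082, 0.2786]
tool_rot: [-1.764, -2.589, -0.084]
force: [1.1, 1.3, -0.5]
opening: 0.0174
gripper_force: 117.9
row [-2.375, -0.591, 3.067, -0.002] n 3.1 hdg 111.5 ee [ 0.4273 -0.1082  0.2786] q [ 1.07 -0.03 -0.84  2.01 -0.08  1.14  0.63]
row [-2.388, -0.605, 3.426, -0.002] n 3.4 hdg 111.5 ee [ 0.4273 -0.1082  0.2786] q [ 1.07 -0.03 -0.84  2.01 -0.08  1.14  0.63]
```

```bash
python3 -m pendant '[[[-1.2,-0.3,0.2,0],[-2.2,-0.55,1,0],[-2.38,-0.6,2,0],[-2.38,-0.6,2.8,0],[-2.38,-0.6,3.1,0],[-2.38,-0.6,3.3,0],[-2.38,-0.6,3.38,0],[-2.38,-0.6,3.38,0]]]'; python3 -c "
from h import *
p,X,ok=cloud('scene');m=ok&(X[...,2]>.018)&(X[...,2]<.065)&(abs(X[...,0]-.49)<.11)&(abs(X[...,1]+.34)<.09);print(rect(X[m]));go(.447,-.222,.1,111.5)"
```

```text
clock: 64.8
ee_pos: [0.4486, -0.2187, 0.1045]
tool_rot: [-1.762, -2.591, -0.087]
force: [-0.7, 0.3, -1.6]
opening: 0.0173
gripper_force: 117.8
(array([ 522.2, -340. ]), array([154. , 164.1]), 7.8)
row [-0.053, -0.058, 0.087, 0.109] n 0.1 hdg 111.6 ee [ 0.4486 -0.2187  0.1046] q [ 1.02  0.38 -0.7   2.04  0.26  0.81  0.56]
```

```bash
python3 -m pendant '[[[0,0,0.08,0],[0,0,0.12,0],[0,0,0.12,0]]]'; python3 -m pendant '[[[0,0,0,0],[0,0,0,0],[0,0,0,0],[0,0,0,0],[0,0,-0.6,0],[0,0,-1.6,0],[0,0,-2.2,0],[0,0,-2.2,0]]]' 1; python3 - <<'E'
from h import *
p,X,ok=cloud('scene')
m=ok&(X[...,2]>.085)&(X[...,2]<.125)&(abs(X[...,0]-.45)<.08)&(X[...,1]>-.33)&(X[...,1]<-.12)&(p.max(-1)<75);P=X[m];print("handle",len(P),rect(P),np.percentile(P[:,2],[5,50,95]).round(3))
z=np.load("scene0.npz")
b=np.array([.493,-.34])
d=np.array([.366,-.931]);s=np.array([.931,.366])
for k in range(-5,6):
    q=b+d*.01*k;mm=ok&(np.linalg.norm(X[...,:2]-q,axis=-1)<.006);print(k,X[mm][:,2].mean().round(4),end=" ")
E
```

```text
clock: 65.22
ee_pos: [0.4489, -0.2172, 0.0984]
tool_rot: [-1.76, -2.591, -0.088]
force: [-1.5, 3.1, 5.4]
opening: 0.0173
gripper_force: 119.1
clock: 66.22
ee_pos: [0.4472, -0.2248, 0.21]
tool_rot: [-1.765, -2.594, -0.086]
force: [0.2, -0.8, -0.4]
opening: 0.0853
gripper_force: 0.0
handle 250 (array([ 469.8, -263. ]), array([23.2, 98.7]), 22.3) [0.092 0.107 0.112]
-5 0.0653 -4 0.0567 -3 0.0458 -2 0.0152 -1 0.0144 0 0.0155 1 0.0163 2 0.0148 3 0.0153 4 0.0149 5 0.0128
```

```bash
python3 -c "
from cell import hand_in
print(hand_in())"
```

```text
the job is handed in; nothing more can be done
None
```

I handed the job in at about 66 s with three chunks in the round dish, the other three in the pan and the scoop flat on its board; hand-in gave no verdict. Two chunks spilled on the counter on the way and were put back in the pan with the scoop (one of these was then tipped into the dish), and the bottle was pushed about 31 mm and the dish about 13 mm, both under the 40 mm limit.

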